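# Weigh out a bush kit and hang it in the C-rail

### The job

Make up a bush kit for the next bike: stand the empty hanging bin on the bench scale, let go of it and zero the scale with its tare key; then, with the bin still on the scale, put every loose bush into it, the small ones in the narrow compartment and the large ones in the wide one. When all are in, carry the bin to the open end of the C-rail, run its two glides in there and slide it along until it is fully home against the end stop, and leave it hanging in the rail with its load. Do not tip the bin over, and leave the tool case, the blue module and the spanner where they are.

Things in the scene. Friction and masses are not known exactly. Their poses are not given: they have to be found in the camera images.
- bin: grey plastic kit bin, 156 long (its x), 102 wide (its y, -58 to 44), walls 30 high, floor and walls 3 thick, 0.35 kg; origin on its underside below the middle of the handle, z up. A plate 10 thick along x (at y = 0) parts it into two open-topped compartments, each 150 long inside (x from -75 to 75). Its back is +x: a steel plate, y -38 to 38, z 20 to 85, rear face at x = 83
- bin_handle (a point): middle of the top edge of the bin's handle, 80 above the underside: from x = -40 to +40 the plate at y = 0, 10 thick, rises to this height, and is pinched from above across y
- bin_narrow (a point): middle of the floor of the bin's NARROW compartment (36 wide, bin's y from +5 to +41), 3 above the underside
- bin_wide (a point): middle of the floor of the bin's WIDE compartment (50 wide, bin's y from -55 to -5), 3 above the underside
- bin_head (a point): point midway between the bin's two black glide discs behind its steel plate (x = 97, y = 0, z = 62 in the bin's frame). The discs, diameter 36, 10 thick (x from 92 to 102), have centres at y = -16 and +16, and sit on thin axles; together they are 68 long in y
- small1: small bush, bare aluminium sleeve, diameter 28, 34 high, 42 g, starts standing on end on the bench; origin at its middle, z along its axis; may be absent
- small2: small bush, as small1; may be absent
- small3: small bush, as small1; may be absent
- small4: small bush, as small1; may be absent
- large1: large bush, bare aluminium sleeve, diameter 40, 34 high, 80 g, starts standing on end on the bench; origin at its middle, z along its axis; may be absent
- large2: large bush, as large1; may be absent
- large3: large bush, as large1; may be absent
- rail: fixed aluminium C-rail 320 long (its y) on two posts behind it; origin on the bench under the glides' path, z up. Section: z from 128 to 178, x from -11.5 to 16.5; channel inside z from 132 to 174, x from -7.5 to 12.5. Slot 24 high, between lips 4 thick, faces -x, to the robot. Discs run inside, axles pass the slot, the bin hangs in front, its axes along the rail's
- rail_mouth (a point): middle of the channel at the rail's open end (x = 0, y = 160, z = 153 in the rail's frame). The bin's head comes in here moving along the rail's -y; with bin_head on this line it has 2.5 mm to spare in x and 3 in z each way. Let go in the rail, the bin drops 3 mm and nods forward by 0.1 to 0.15 rad
- rail_home (a point): where bin_head is when the leading disc touches the black end stop that closes the -y end (x = 0, y = -120, z = 153 in the rail's frame)
- scale: fixed bench scale; origin on the bench under the middle of its platform, z up, its front (-x) with display and key faces the robot. Steel platform 200 (x) by 200 (y), top 48 above the bench, rigid; in front of it a white panel 32 high, x from -164 to -92
- platform (a point): middle of the top of the scale's platform
- tare (a joint): travel of the tare key, a black round push button diameter 26 on the right of the scale's panel: 0 up, 0.005 fully down (about 4 N), springs back; pressed straight down; it counts beyond 0.003
- tare_top (a point): middle of the top of the tare key
- case: bystander: closed green tool case, 75 by 150 by 36 high
- module: bystander: blue electronics module, 80 by 110 by 26 high
- spanner: bystander: steel spanner 180 long lying on the bench

How it is judged:
On the way, in this order (a step that is already met when the one before it is completed fails the run):
1. the empty bin stands on the scale's platform, let go (horizontal distance between bin and platform below 0.045 m and z of bin in the frame of platform between -0.004 and 0.006 m and angle between bin's own z axis and vertical below 0.08 rad and contact force between bin and the fingers below 0.1 N and horizontal distance between each of small1, small2, small3, small4, large1, large2, large3 and bin above 0.1 m), for 0.3 s.
2. the tare key is pressed while the bin stands there empty and free (all of step 1 and value of joint tare above 0.003 m), for 0.05 s.
3. with the bin still on the scale, every small bush is in the narrow compartment and every large one in the wide one (horizontal distance between bin and platform below 0.045 m and z of bin in the frame of platform between -0.004 and 0.006 m and angle between bin's own z axis and vertical below 0.08 rad and x of small1 in the frame of bin between -0.077 and 0.077 m and y of small1 in the frame of bin between 0.01 and 0.04 m and z of small1 in the frame of bin between 0 and 0.045 m and x of small2 in the frame of bin between -0.077 and 0.077 m and y of small2 in the frame of bin between 0.01 and 0.04 m and z of small2 in the frame of bin between 0 and 0.045 m and x of small3 in the frame of bin between -0.077 and 0.077 m and y of small3 in the frame of bin between 0.01 and 0.04 m and z of small3 in the frame of bin between 0 and 0.045 m and x of small4 in the frame of bin between -0.077 and 0.077 m and y of small4 in the frame of bin between 0.01 and 0.04 m and z of small4 in the frame of bin between 0 and 0.045 m and x of large1 in the frame of bin between -0.077 and 0.077 m and y of large1 in the frame of bin between -0.054 and -0.01 m and z of large1 in the frame of bin between 0 and 0.045 m and x of large2 in the frame of bin between -0.077 and 0.077 m and y of large2 in the frame of bin between -0.054 and -0.01 m and z of large2 in the frame of bin between 0 and 0.045 m and x of large3 in the frame of bin between -0.077 and 0.077 m and y of large3 in the frame of bin between -0.054 and -0.01 m and z of large3 in the frame of bin between 0 and 0.045 m and value of joint tare below 0.002 m), for 0.3 s.
4. the loaded bin's glides have entered the rail at its open end (x of bin_head in the frame of rail_home between -0.007 and 0.007 m and y of bin_head in the frame of rail_home between 0.1 and 0.27 m and z of bin_head in the frame of rail_home between -0.008 and 0.008 m and x of small1 in the frame of bin between -0.077 and 0.077 m and y of small1 in the frame of bin between 0.01 and 0.04 m and z of small1 in the frame of bin between 0 and 0.045 m and x of small2 in the frame of bin between -0.077 and 0.077 m and y of small2 in the frame of bin between 0.01 and 0.04 m and z of small2 in the frame of bin between 0 and 0.045 m and x of small3 in the frame of bin between -0.077 and 0.077 m and y of small3 in the frame of bin between 0.01 and 0.04 m and z of small3 in the frame of bin between 0 and 0.045 m and x of small4 in the frame of bin between -0.077 and 0.077 m and y of small4 in the frame of bin between 0.01 and 0.04 m and z of small4 in the frame of bin between 0 and 0.045 m and x of large1 in the frame of bin between -0.077 and 0.077 m and y of large1 in the frame of bin between -0.054 and -0.01 m and z of large1 in the frame of bin between 0 and 0.045 m and x of large2 in the frame of bin between -0.077 and 0.077 m and y of large2 in the frame of bin between -0.054 and -0.01 m and z of large2 in the frame of bin between 0 and 0.045 m and x of large3 in the frame of bin between -0.077 and 0.077 m and y of large3 in the frame of bin between -0.054 and -0.01 m and z of large3 in the frame of bin between 0 and 0.045 m), for 0.1 s.
At the end, for the whole second after the job is handed in: The bin hangs at rest in the C-rail by its glides, its head within 12 mm of the place against the end stop, tilted less than 0.25 rad, every small bush in its narrow compartment and every large one in its wide one; the tare key is up (x of bin_head in the frame of rail_home between -0.007 and 0.007 m and y of bin_head in the frame of rail_home between -0.01 and 0.012 m and z of bin_head in the frame of rail_home between -0.008 and 0.008 m and x of small1 in the frame of bin between -0.077 and 0.077 m and y of small1 in the frame of bin between 0.01 and 0.04 m and z of small1 in the frame of bin between 0 and 0.045 m and x of small2 in the frame of bin between -0.077 and 0.077 m and y of small2 in the frame of bin between 0.01 and 0.04 m and z of small2 in the frame of bin between 0 and 0.045 m and x of small3 in the frame of bin between -0.077 and 0.077 m and y of small3 in the frame of bin between 0.01 and 0.04 m and z of small3 in the frame of bin between 0 and 0.045 m and x of small4 in the frame of bin between -0.077 and 0.077 m and y of small4 in the frame of bin between 0.01 and 0.04 m and z of small4 in the frame of bin between 0 and 0.045 m and x of large1 in the frame of bin between -0.077 and 0.077 m and y of large1 in the frame of bin between -0.054 and -0.01 m and z of large1 in the frame of bin between 0 and 0.045 m and x of large2 in the frame of bin between -0.077 and 0.077 m and y of large2 in the frame of bin between -0.054 and -0.01 m and z of large2 in the frame of bin between 0 and 0.045 m and x of large3 in the frame of bin between -0.077 and 0.077 m and y of large3 in the frame of bin between -0.054 and -0.01 m and z of large3 in the frame of bin between 0 and 0.045 m and angle between bin's own z axis and vertical below 0.25 rad and contact force between bin and rail above 1 N and linear speed of bin below 0.02 m/s and value of joint tare below 0.002 m); the robot touches nothing.
It fails at once if the tool case is moved more than 25 mm (distance of case from where it was at the start of the episode above 0.025 m).
It fails at once if the blue module is moved more than 25 mm (distance of module from where it was at the start of the episode above 0.025 m).
It fails at once if the spanner is moved more than 25 mm (distance of spanner from where it was at the start of the episode above 0.025 m).
It fails at once if the bin is tipped over (angle between bin's own z axis and vertical above 0.7 rad).
Of small1, small2, small3, small4 only 2 to 4 are there at a start; the rules pass over those that are not, and their reading is None.
Of large1, large2, large3 only 2 to 3 are there at a start; the rules pass over those that are not, and their reading is None.
At some moment in a run one of small1, small2, small3, small4, large1, large2, large3 may be knocked a few centimetres aside while the robot is not near it.
It also fails if it takes over 210 s, if anything falls off the work surface, if the arm or the gripper's body presses on something with over 40 N, if the wrist force passes 120 N, or if a joint passes its speed limit or range.

### The arm

A 6-joint arm with a two-finger parallel gripper is mounted at the origin on the work surface. World frame = base frame: x ahead of the robot, y to its left, z up, the work surface at z = 0. Lengths are in m, angles in rad, forces in N, time in s.
With the tool pointing down it reaches from about 0.375 to 0.975 m from the base axis. Payload 3.8 kg.
Tool frame: the origin (TCP) lies at the very end of the fingers, on their centre line; the grasp point (between the pads) lies 19 mm behind it; y points along the fingers, x is the direction in which the jaws open and shut, and the axes are right-handed (so a half turn about y gives the same grasp; the last joint's range is limited). The gripper opens to 85 mm and grips with 20 to 120 N. Pads are 22 mm wide; open, the fingers measure 114 mm over their backs; the gripper's body (76 mm by 85 mm) begins 54 mm behind the grasp point. The pads swing forward as they close: fully open they stand 13 mm farther back than shut.
Start: joints at [1.219, 0.264, 1.604, -0, 1.274, -0.037], TCP at [0.209, 0.642, 0.231] pointing down, gripper open.
Joint ranges: [-2.63, 2.63], [-0.94, 2.18], [0.31, 2.57], [-1.31, 4.45], [0, 2.66], [-2.55, 2.55]. Speed limits (rad/s): [2.57, 2.57, 3.14, 3.14, 3.14, 3.14].

### API

Orientations are given as a rotation vector (axis times angle).
In Python, from workcell import bot, cams gives the robot as it stands.
- The arm moves only by the tool play_rows, never from a script. Its argument "motion" is a list of rows, each a list of 2 entries, a list of its own where there are three numbers: the shift along the world's x, y, z normalised to -1 to 1, where 1 is 400 mm, then the turn, a rotation vector about the world's x, y, z normalised to -1 to 1, where 1 is pi/4 rad. In form: [[[tx, ty, tz], [ax, ay, az]], ...]. A call has 1 to 10 rows; each row is the pose to reach, as a shift and turn from the pose commanded when the call began; what a row does not reach only later rows make up. A row lasts 1/8 s, in which the tool goes at most 62.5 mm and 10.7 degrees, less where a joint would pass 70% of its speed; a pose out of reach is approached as far as the arm can. A call with a number of a shift or a turn outside -1 to 1 is refused whole. A call with a gripper value outside its range is refused whole. "gripper" is the closure, from 0 (fully open) to 1 (shut), set as the call begins (left out, the last holds). The fingers move at their own pace and stop on an object; "squeeze" is the grip in N (left out, the last holds). Time passes only in rows, so rows that repeat a pose let the fingers close. It gives the time, the measured TCP pose, the force and the opening at its end, in the units of the state.
- bot.read_state(): the state, without advancing time (a new reading comes with each control period).
- cams.read_camera(name): name is "side" or "top"; returns (picture, depth): 480x640x3 uint8, red, green, blue; 480x640 float32, m along the optical axis (not along the pixel's ray), 0 where there is no reading.
- cams.calibration(name): a dict with "mtx" (3x3 intrinsics, pixels), "k1" (the pictures are not rectified: a ray, as slopes to the right and down, at radius r is drawn at 1 + k1 r^2 times it, then the intrinsics apply), "R" (3x3) and "t" (3): a world point X has camera coordinates R X + t. Camera axes: x right, y down, z forward; pixel columns grow to the right and rows downward; lengths in m; the calibration is good to about 2 mm. A picture is of the moment at which its call begins. calibration takes no time and is no camera call.
- bot.finish_job(): hands the job in, once; it reports no verdict.
Trained networks look in the newest picture that a camera, given by its name, has taken for a name from the list of things; names that differ only in an ending like _2 or _b are one class to them, and where a whole thing is asked for, a point or a joint stands for the part that bears it (a point fixed in the world has none). Each returns a list of dicts, best first, with "conf" (0 to 1); they miss things now and then, are a little off and sometimes report something else, mostly with a low value. They report only what shows in the picture. A call takes as long as a camera call.
- cams.recognise(camera, label): "xyz" ([x, y, z] in m, in the coordinates of the camera as it stood for that picture, good to about 4 mm: the middle of the surface that is visible of it).
- cams.regions_of(camera, label): "mask" (480x640 bool, what is visible of it).
- cams.mark_of(camera, label): "xyz" ([x, y, z] in m, in the coordinates of the camera as it stood for that picture, good to about 4 mm: a listed point, or the origin of a listed thing).
The state is a dict: "time": time; "q": joint angles; "joint_vel": joint speeds; "joint_torque": joint torques, N m; "tool_pos": TCP position; "tcp_rot": TCP orientation; "wrist_force": force on the tool from outside, world axes, zero at the start; "torque": the same for the moment, N m; "width": opening from 0.0 (shut) to 1.0 (fully open).
Only numpy, scipy, OpenCV 4.12 (cv2) and the standard library are available. Lean on these libraries where they do the work, as an engineer would, in place of code of your own. Each camera call takes 0.05 s, during which the arm holds its last target.

## Working session

There is one attempt and no reset: what is moved stays moved. The work goes in short steps, Python scripts to look and compute and a tool call to move; the robot and the scene stay as the last step left them, time stands still between calls to the robot, and variables do not carry over. Pictures are saved under pics/ and viewed, and the job is handed in when it is done.

Besides the shell and the picture viewer there is one more tool, called after "Request:" as name(argument=value, ...), one argument or row to a line, values as JSON. play_rows: Moves the arm, as the interface text tells. Its arguments: {"type":"object","properties":{"motion":{"type":"array","items":{"type":"array"}},"gripper":{"type":"number"},"squeeze":{"type":"number"}},"required":["motion"]}

```bash
ls; mkdir -p pics; cat > h.py <<'E'
import numpy as np, cv2
from workcell import bot, cams
def snap(c,name):
    p,d=cams.read_camera(c); cv2.imwrite(f'pics/{name}.png',p[:,:,::-1]); return p,d
def toworld(c,x):
    k=cams.calibration(c); R=np.array(k['R']);t=np.array(k['t']); return R.T@(np.array(x)-t)
def pix2w(c,u,v,z):
    # z depth
    k=cams.calibration(c);M=np.array(k['mtx']);k1=k['k1']
    xd=(u-M[0,2])/M[0,0]; yd=(v-M[1,2])/M[1,1]
    x,y=xd,yd
    for _ in range(20):
        r2=x*x+y*y; x=xd/(1+k1*r2); y=yd/(1+k1*r2)
    return toworld(c,[x*z,y*z,z])
def w2pix(c,X):
    k=cams.calibration(c);M=np.array(k['mtx'])
    p=np.array(k['R'])@np.array(X)+np.array(k['t']); x,y=p[:2]/p[2]; s=1+k['k1']*(x*x+y*y)
    return M[0,0]*x*s+M[0,2], M[1,1]*y*s+M[1,2]
def cloud(c,d):
    k=cams.calibration(c);M=np.array(k['mtx'])
    u,v=np.meshgrid(np.arange(640),np.arange(480))
    xd=(u-M[0,2])/M[0,0]; yd=(v-M[1,2])/M[1,1];x,y=xd.copy(),yd.copy()
    for _ in range(20):
        r2=x*x+y*y; x=xd/(1+k['k1']*r2); y=yd/(1+k['k1']*r2)
    P=np.stack([x*d,y*d,d],-1)
    return (P-np.array(k['t']))@np.array(k['R'])
E
python3 - <<'E'
from h import *
print(bot.read_state())
for c in('top','side'):
    p,d=snap(c,c+'0'); np.save(f'd_{c}0.npy',d)
    print(c,cams.calibration(c))
E
```

```text
pics
{'time': 0.0, 'q': array([ 1.21909861e+00,  2.64761320e-01,  1.60542965e+00, -1.73031170e-05,
        1.27372258e+00, -3.68882255e-02]), 'joint_vel': array([ 0.00178238,  0.00068292,  0.00033423, -0.00076288,  0.00285506,
        0.00101014]), 'joint_torque': array([-1.34483958e-03, -5.15134227e+01, -3.67304063e+01, -4.80882609e-04,
        1.34399461e-02, -1.23290572e-06]), 'tool_pos': array([0.20873883, 0.64110616, 0.2299265 ]), 'tcp_rot': array([-1.34318009, -0.9728382 ,  0.97601907]), 'wrist_force': array([-0.4092132 , -0.38371668,  0.31965673]), 'torque': array([-0.00350755,  0.01141873,  0.03778325]), 'width': 1.0002091680277718}
top {'mtx': array([[526.75436639,   0.        , 318.24309799],
       [  0.        , 526.75436639, 238.82366123],
       [  0.        ,   0.        ,   1.        ]]), 'k1': -0.1588419319589247, 'R': array([[-0.01137443, -0.99992739, -0.0039784 ],
       [-0.9945921 ,  0.01172432, -0.10319442],
       [ 0.10323357,  0.0027831 , -0.99465325]]), 't': array([0.05712991, 0.53854545, 1.44656041])}
side {'mtx': array([[436.14895926,   0.        , 324.24960622],
       [  0.        , 436.14895926, 238.07411941],
       [  0.        ,   0.        ,   1.        ]]), 'k1': -0.0951922012531194, 'R': array([[ 0.83789762, -0.54582314, -0.00216155],
       [-0.28950323, -0.44105461, -0.84950498],
       [ 0.46272612,  0.71242398, -0.52757617]]), 't': array([-0.43598698,  0.28992725,  0.78090459])}
```

View pics/top0.png

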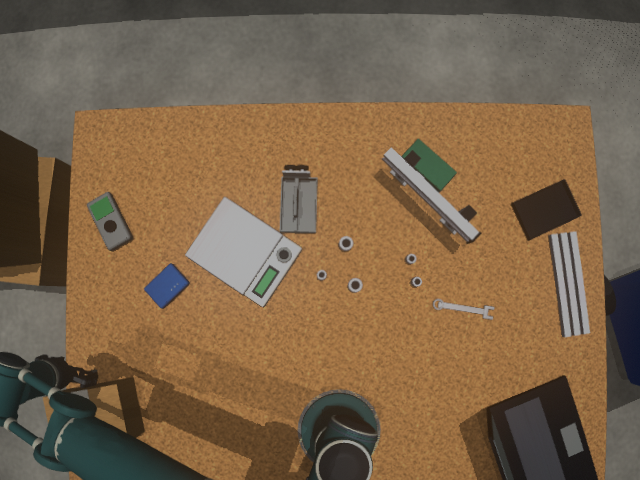

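View pics/side0.png

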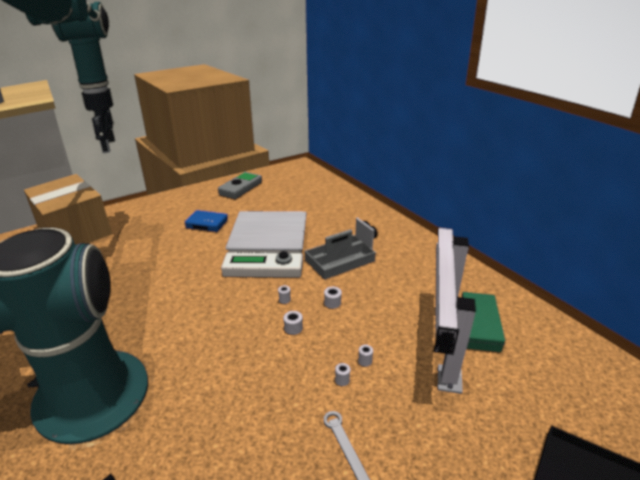

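```bash
python3 - <<'E'
from h import *
for c in('top','side'):
    for l in ['bin','bin_handle','bin_head','bin_narrow','bin_wide','rail','rail_mouth','rail_home','scale','platform','tare_top','small1','large1','case','module','spanner']:
        try:
            for r in cams.mark_of(c,l)[:7]:
                if r['conf']>.3: print(c,l,round(r['conf'],2),toworld(c,r['xyz']).round(4))
        except Exception as e: print(c,l,e)
print(bot.read_state()['time'])
E
```

```text
top bin 0.66 [ 0.6371  0.1105 -0.0034]
top bin_handle 0.93 [0.6408 0.1155 0.0779]
top bin_head 0.96 [0.7377 0.1115 0.0624]
top bin_narrow 0.69 [0.636  0.1369 0.0045]
top bin_wide 0.94 [6.368e-01 8.210e-02 6.000e-04]
top rail 0.72 [ 0.6348 -0.2396  0.0009]
top rail 0.46 [ 0.7489 -0.1274  0.1516]
top rail_mouth 0.9 [ 0.7483 -0.1258  0.1535]
top rail_home 0.58 [ 0.5508 -0.321   0.1527]
top scale 0.68 [ 0.5263  0.2833 -0.0034]
top platform 0.6 [0.5239 0.2873 0.0462]
top tare_top 0.58 [0.4977 0.1477 0.0536]
top small1 0.59 [ 0.4831 -0.2066  0.0132]
top small1 0.5 [ 0.753  -0.2709 -0.0018]
top small1 0.48 [0.4413 0.0418 0.0171]
top small1 0.47 [ 0.4164 -0.2226  0.0156]
top large1 0.61 [ 0.4103 -0.0482  0.0165]
top large1 0.6 [ 0.5252 -0.0238  0.0209]
top module 0.74 [ 0.4133  0.4835 -0.0046]
top spanner 0.63 [ 0.3354 -0.3572  0.0005]
side bin 0.58 [0.6395 0.1101 0.0014]
side bin_handle 0.95 [0.6379 0.1159 0.0782]
side bin_head 0.58 [0.7357 0.1051 0.0577]
side bin_narrow 0.74 [0.6363 0.1371 0.0045]
side bin_wide 0.73 [0.6357 0.0782 0.0043]
side bin_wide 0.34 [ 0.7529 -0.1291  0.1572]
side rail 0.68 [ 0.6317 -0.2412 -0.0036]
side rail 0.53 [0.4402 0.0464 0.0186]
side rail_mouth 0.89 [ 0.7499 -0.1255  0.1571]
side rail_mouth 0.67 [0.5233 0.2854 0.049 ]
side rail_home 0.95 [ 0.5452 -0.3277  0.1534]
side scale 0.64 [ 0.5227  0.2857 -0.002 ]
side platform 0.87 [0.5199 0.2853 0.0507]
side platform 0.33 [0.4407 0.0426 0.019 ]
side tare_top 0.43 [ 0.525  -0.0252  0.0161]
side tare_top 0.4 [0.4942 0.1505 0.0512]
side small1 0.82 [ 0.415  -0.2223  0.0211]
side small1 0.72 [ 0.4851 -0.2071  0.0157]
side small1 0.47 [0.4359 0.0445 0.019 ]
side large1 0.95 [ 0.4073 -0.0548  0.0194]
side large1 0.88 [ 0.5259 -0.0254  0.0149]
side case 0.79 [ 0.747  -0.2723 -0.0019]
side module 0.86 [ 0.406   0.4818 -0.0041]
side spanner 0.93 [ 0.3419 -0.3631  0.0012]
1.7
```

The top view shows 5 bushes: small ones at px (321,274), (411,258) and (416,282), large ones at (346,243) and (355,285). The bin is near (298,205), the scale near (245,250), and the rail runs from (388,155) to (475,238). I'll refine the bin, rail and scale poses from depth.

```bash
python3 - <<'E'
from h import *
from scipy.spatial.transform import Rotation as Ro
s=bot.read_state(); print(Ro.from_rotvec(s['tcp_rot']).as_matrix().round(3))
C={c:cloud(c,np.load(f'd_{c}0.npy')) for c in('top','side')}
def rect(P):
    r=cv2.minAreaRect((P[:,:2]*1000).astype(np.float32)); return np.round(r[0],1),np.round(r[1],1),round(r[2],2)
for c in C:
    P=C[c].reshape(-1,3)
    P=P[np.isfinite(P).all(1)]
    def box(x0,x1,y0,y1,z0,z1):
        m=(P[:,0]>x0)&(P[:,0]<x1)&(P[:,1]>y0)&(P[:,1]<y1)&(P[:,2]>z0)&(P[:,2]<z1); return P[m]
    b=box(.3,.8,-.4,-.3,-.02,.02); print(c,'bench z',np.median(b[:,2]),b[:,2].std())
    r=box(.45,.85,-.45,-.05,.168,.19); print('rail top',len(r),np.median(r[:,2]), rect(r))
    d=r[:,:2]-r[:,:2].mean(0); u,sv,vt=np.linalg.svd(d,full_matrices=False); print('dir',vt[0],'mid',r[:,:2].mean(0), np.percentile(d@vt[0],[0.5,50,99.5]),np.percentile(d@vt[1],[1,50,99]))
    h=box(.55,.78,.04,.2,.07,.095); print('bin high',len(h),rect(h),np.median(h[:,2]))
    h2=h[h[:,0]<.70]; print(' handle',len(h2),rect(h2),np.median(h2[:,2]))
    h=box(.55,.70,.03,.2,.022,.04); print('bin rim',len(h),rect(h),np.median(h[:,2]))
    h=box(.38,.68,.15,.45,.042,.056); print('scale',len(h),rect(h),np.median(h[:,2]))
E
```

```text
[[ 0.31  -0.    -0.951]
 [ 0.951  0.     0.31 ]
 [ 0.    -1.     0.   ]]
top bench z -3.4166197335124754e-05 0.003651226080883643
rail top 1666 0.1778945536372829 (array([ 646.1, -251.1]), array([318.7,  62.3]), 44.16)
dir [-0.71409462 -0.70004919] mid [ 0.63950852 -0.24191213] [-0.15641737 -0.00102301  0.15870561] [-0.0392476   0.00149102  0.01777805]
bin high 262 (array([677.2, 124.3]), array([ 71.7, 140.4]), 72.43) 0.07919802895941591
 handle 108 (array([640.8, 112.8]), array([ 9.9, 81.3]), 86.54) 0.07875405642393365
bin rim 239 (array([624.7, 125.5]), array([138.9, 149.2]), 88.97) 0.02982620030443376
scale 4881 (array([514., 272.]), array([237.5, 200.9]), 55.71) 0.047415654558598426
side bench z 0.0007037581504831708 0.0028920020623832026
rail top 2369 0.1785848847031715 (array([ 644.4, -254.6]), array([321.6,  60.7]), 44.11)
dir [-0.71177822 -0.70240427] mid [ 0.61659173 -0.27059002] [-0.18814326  0.0255712   0.12877892] [-0.02117924 -0.0024958   0.03578732]
bin high 303 (array([672.4,  96. ]), array([142. ,  75.6]), 13.67) 0.07754636381911809
 handle 135 (array([637.5, 110.8]), array([13.8, 81.8]), 86.48) 0.07688793787719435
bin rim 538 (array([624.7, 107.8]), array([114.2, 150.9]), 88.14) 0.02834289166455911
scale 2776 (array([511.5, 270.4]), array([234.7, 200.2]), 55.85) 0.04733599613824527
```

```bash
python3 - <<'E'
from h import *
import cv2
a=cv2.imread('pics/top0.png')[130:310,180:490]; cv2.imwrite('pics/crop0.png',cv2.resize(a,None,fx=2.5,fy=2.5,interpolation=cv2.INTER_CUBIC))
E
```

```text
(no output)
```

View pics/crop0.png

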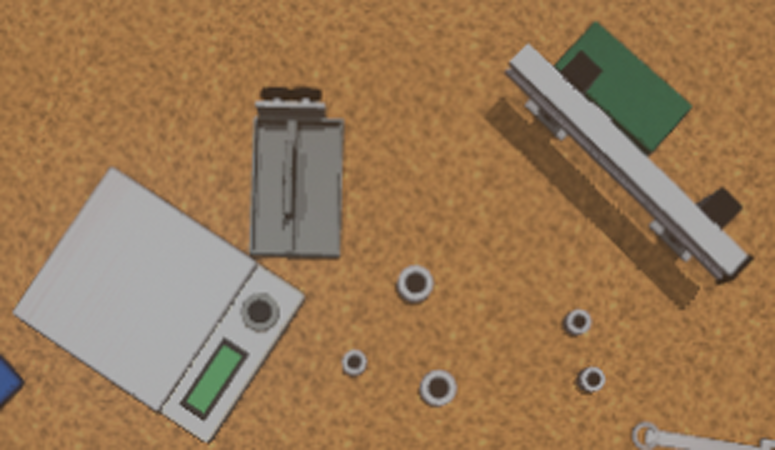

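Request:
play_rows(
  motion=[
    [[0.5375,-0.66,-0.15],[0,0,0.323]],
    [[0.5375,-0.66,-0.15],[0,0,0.323]],
    [[0.5375,-0.66,-0.15],[0,0,0.323]],
    [[0.5375,-0.66,-0.15],[0,0,0.323]],
    [[0.5375,-0.66,-0.15],[0,0,0.323]],
    [[0.5375,-0.66,-0.15],[0,0,0.323]],
  ],
  gripper=0.4,
)

```text
time: 2.45
tool_pos: [0.4253, 0.3752, 0.1708]
tcp_rot: [-1.239, -1.162, 1.163]
wrist_force: [0.9, -0.1, 0.5]
width: 0.599
```

```bash
cat > fit.py <<'E'
from h import *
def rail_fit():
    for c in('top','side'):
        d=np.load(f'd_{c}0.npy'); W=cloud(c,d)
        P=W.reshape(-1,3)
        m=(abs(P[:,2]-.1783)<.006)&(P[:,0]>.45)&(P[:,0]<.85)&(P[:,1]<-.05)&(P[:,1]>-.45)
        Q=P[m][:,:2]
        # robust: for bins along dir, take -x side edge and far edge
        a=np.deg2rad(44.5); 
        for it in range(5):
            ydir=np.array([np.cos(a),np.sin(a)]); xdir=np.array([ydir[1],-ydir[0]])
            s=Q@ydir; t=Q@xdir
            bins=np.linspace(np.percentile(s,3),np.percentile(s,97),30); lo=[];hi=[];mid=[]
            for i in range(29):
                k=(s>=bins[i])&(s<bins[i+1])
                if k.sum()>8: 
                    lo.append(np.percentile(t[k],8)); hi.append(np.percentile(t[k],92));mid.append((bins[i]+bins[i+1])/2)
            p=np.polyfit(mid,lo,1); q=np.polyfit(mid,hi,1)
            a-=np.arctan(p[0])
        print(c,'ang lo',np.rad2deg(a),'slope hi',q[0],'width',np.median(np.array(hi)-lo),'smin,max',s.min(),s.max(),np.percentile(s,[.5,99.5]),'lo',np.median(lo),'hi',np.median(hi))
rail_fit()
E
python3 fit.py
```

```text
top ang lo 44.68426876701872 slope hi -0.0006693469612966781 width 0.024593760479163507 smin,max 0.12369268988766098 0.4420698693174869 [0.12587391 0.44135808] lo 0.6067529191748716 hi 0.6313617917004662
side ang lo 44.235431375573334 slope hi -0.003943816435293364 width 0.023711305330619048 smin,max 0.12329106785782094 0.444887519466717 [0.12418151 0.44190081] lo 0.6049214624332195 hi 0.6284236567395789
```

Request:
play_rows(
  motion=[
    [[0.5375,-0.6625,-0.1],[0,0,0]],
    [[0.5375,-0.6625,-0.1],[0,0,0]],
    [[0.5375,-0.6625,-0.1],[0,0,0]],
    [[0.5375,-0.6625,-0.1],[0,0,0]],
    [[0.5375,-0.6625,-0.1],[0,0,0]],
    [[0.5375,-0.6625,-0.1],[0,0,0]],
    [[0.5375,-0.6625,-0.1],[0,0,0]],
    [[0.5375,-0.6625,-0.2],[0,0,0]],
    [[0.5375,-0.6625,-0.2],[0,0,0]],
  ],
)

```text
time: 3.58
tool_pos: [0.6351, 0.1132, 0.0878]
tcp_rot: [-1.232, -1.158, 1.169]
wrist_force: [-0.6, -0.6, -1.0]
width: 0.597
```

```bash
python3 - <<'E'
from h import *
from scipy.spatial.transform import Rotation as Ro
p,d=snap('side','side1'); cv2.imwrite('pics/s1c.png',cv2.resize(p[150:330,230:430,::-1],None,fx=3.5,fy=3.2))
s=bot.read_state();print(s['tool_pos'],Ro.from_rotvec(s['tcp_rot']).as_matrix()[:,0],s['wrist_force'])
E
```

```text
[0.6367055  0.11349482 0.08978768] [ 6.01787407e-02  9.98187422e-01 -6.24309704e-04] [0.25343771 0.30263445 0.94092479]
```

View pics/s1c.png

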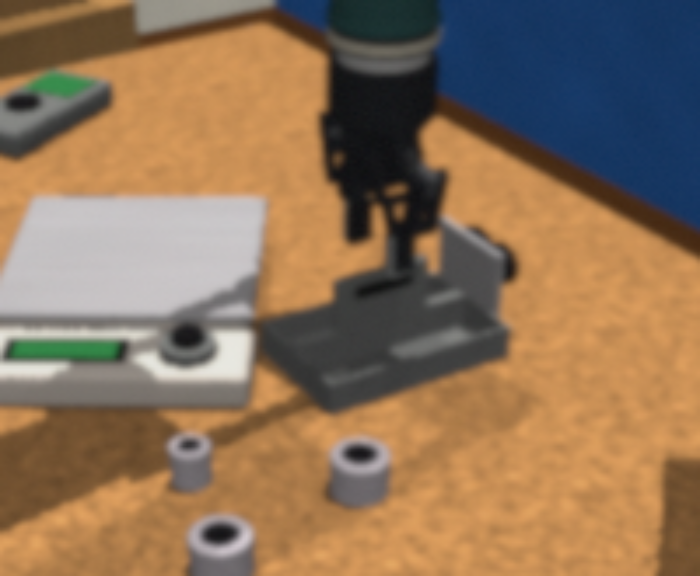

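The gripper straddles the handle, so I'll lower it and pinch.

Request:
play_rows(
  motion=[
    [[0,0,-0.115],[0,0,0]],
    [[0,0,-0.115],[0,0,0]],
    [[0,0,-0.115],[0,0,0]],
  ],
)

```text
time: 4.0
tool_pos: [0.6398, 0.1135, 0.0472]
tcp_rot: [-1.238, -1.166, 1.163]
wrist_force: [-0.3, -0.8, -0.1]
width: 0.603
```

Request:
play_rows(
  motion=[
    [[0,0,0],[0,0,0]],
    [[0,0,0],[0,0,0]],
    [[0,0,0],[0,0,0]],
    [[0,0,0],[0,0,0]],
    [[0,0,0],[0,0,0]],
    [[0,0,0],[0,0,0]],
  ],
  gripper=1.0,
  squeeze=80,
)

```text
time: 4.75
tool_pos: [0.6402, 0.113, 0.0471]
tcp_rot: [-1.239, -1.166, 1.163]
wrist_force: [-1.6, 0.6, 6.3]
width: 0.104
```

Request:
play_rows(
  motion=[
    [[0,0,0.1],[0,0,0]],
    [[0,0,0.2],[0,0,0]],
    [[-0.1,0.14,0.2],[0,0,0]],
    [[-0.2,0.28,0.2],[0,0,0]],
    [[-0.28,0.4,0.2],[0,0,0]],
    [[-0.295,0.4325,0.2],[0,0,0]],
    [[-0.295,0.4325,0.17],[0,0,0]],
    [[-0.295,0.4325,0.14],[0,0,0]],
    [[-0.295,0.4325,0.14],[0,0,0]],
  ],
)

```text
time: 5.88
tool_pos: [0.5202, 0.2838, 0.0988]
tcp_rot: [-1.237, -1.159, 1.166]
wrist_force: [0.1, 0.5, -2.8]
width: 0.105
```

```bash
python3 - <<'E'
from h import *
p,d=snap('side','side2'); cv2.imwrite('pics/s2c.png',cv2.resize(p[110:330,170:430,::-1],None,fx=3,fy=2.7))
s=bot.read_state();print(s['tool_pos'],s['wrist_force'],s['torque'])
E
```

```text
[0.5207876  0.28418371 0.0997221 ] [ 0.38095056  0.11630597 -2.84296913] [ 0.02726715  0.02790764 -0.04929566]
```

View pics/s2c.png

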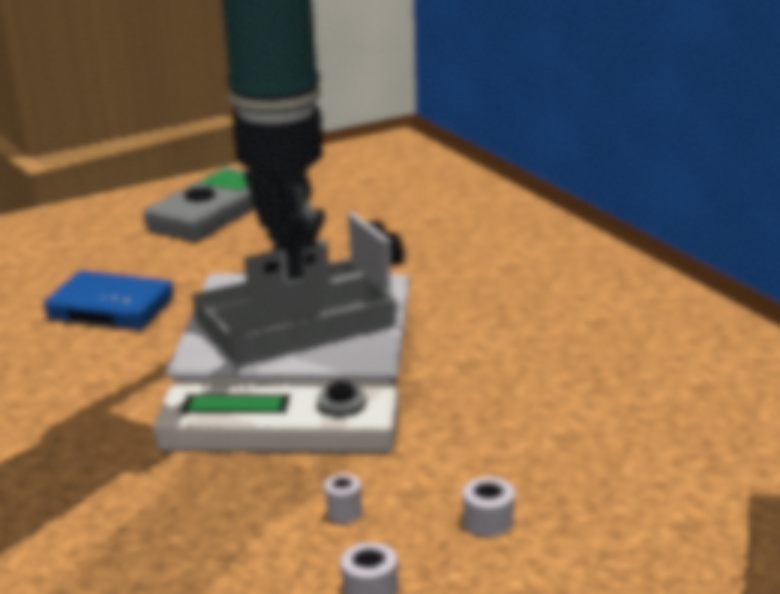

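The bin is held level above the platform, about 4–5 mm up. I'll lower it and release.

Request:
play_rows(
  motion=[
    [[0,0,-0.008],[0,0,0]],
    [[0,0,-0.0125],[0,0,0]],
    [[0,0,-0.0125],[0,0,0]],
  ],
)

```text
time: 6.3
tool_pos: [0.5211, 0.2856, 0.0963]
tcp_rot: [-1.238, -1.164, 1.164]
wrist_force: [0.1, 0.2, -2.9]
width: 0.101
```

Request:
play_rows(
  motion=[
    [[0,0,-0.0125],[0,0,0]],
    [[0,0,0],[0,0,0]],
    [[0,0,0],[0,0,0]],
    [[0,0,0.1],[0,0,0]],
    [[0,0,0.2],[0,0,0]],
    [[0,0,0.25],[0,0,0]],
  ],
  gripper=0.4,
)

```text
time: 7.05
tool_pos: [0.5224, 0.2866, 0.1996]
tcp_rot: [-1.239, -1.168, 1.16]
wrist_force: [-0.0, -0.2, 0.2]
width: 0.604
```

```bash
python3 - <<'E'
from h import *
for c in('top','side'):
    p,d=snap(c,c+'3'); np.save(f'd_{c}3.npy',d)
    cv2.imwrite(f'pics/c3{c}.png',cv2.resize(p[110:330,170:430,::-1],None,fx=2.5,fy=2.5))
    for l in ['bin','bin_handle','bin_head','platform','tare_top','small1','large1']:
        for r in cams.mark_of(c,l)[:7]:
            if r['conf']>.3: print(c,l,round(r['conf'],2),toworld(c,r['xyz']).round(4))
s=bot.read_state();print(s['tool_pos'],s['wrist_force'],s['torque'],s['time'])
E
```

```text
top bin 0.9 [0.5175 0.2858 0.0432]
top bin_handle 0.7 [0.5215 0.2887 0.123 ]
top bin_handle 0.54 [ 0.7502 -0.2686 -0.0025]
top bin_head 0.77 [0.6188 0.2807 0.1114]
top tare_top 0.51 [0.498  0.1477 0.0565]
top tare_top 0.32 [ 0.7524 -0.2711  0.0012]
top small1 0.67 [ 0.4797 -0.2058  0.012 ]
top small1 0.65 [ 0.4168 -0.2198  0.0151]
top small1 0.38 [ 0.7505 -0.271  -0.0014]
top large1 0.64 [ 0.4124 -0.048   0.0198]
top large1 0.43 [ 0.5262 -0.0258  0.0155]
side bin 0.88 [0.5202 0.284  0.0458]
side bin_handle 0.8 [0.5175 0.2866 0.1305]
side bin_head 0.75 [0.6175 0.2758 0.1056]
side platform 0.66 [ 0.5275 -0.0282  0.015 ]
side tare_top 0.64 [0.4948 0.1497 0.0497]
side small1 0.56 [ 0.4815 -0.2119  0.0175]
side small1 0.47 [0.4393 0.0438 0.0191]
side large1 0.69 [ 0.4055 -0.0554  0.0151]
side large1 0.52 [ 0.5284 -0.0258  0.0171]
[0.52100881 0.28581856 0.19619822] [-0.22085247  0.02445102 -0.24825391] [ 0.07356098  0.02848723 -0.01421379] 7.85
```

View pics/c3side.png

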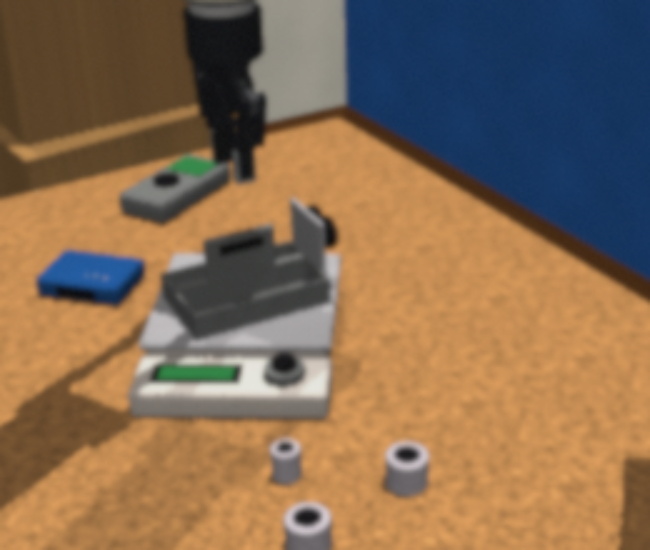

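```bash
python3 - <<'E'
from h import *
for c in('top','side'):
    P=cloud(c,np.load(f'd_{c}3.npy')).reshape(-1,3)
    m=(np.hypot(P[:,0]-.496,P[:,1]-.149)<.03)
    for z0 in np.arange(.026,.07,.004):
        k=P[m&(P[:,2]>=z0)&(P[:,2]<z0+.004)]
        if len(k)>2: print(c,round(z0,3),len(k),k[:,:2].mean(0).round(4), np.ptp(k[:,:2],axis=0).round(3))
E
```

```text
top 0.026 55 [0.4962 0.1509] [0.056 0.059]
top 0.03 74 [0.495  0.1526] [0.059 0.056]
top 0.034 37 [0.4943 0.1511] [0.05  0.056]
top 0.038 43 [0.4963 0.1445] [0.045 0.047]
top 0.042 40 [0.4995 0.1439] [0.039 0.039]
top 0.046 52 [0.4942 0.1475] [0.039 0.036]
top 0.05 35 [0.4961 0.1471] [0.036 0.03 ]
top 0.054 9 [0.4977 0.1467] [0.019 0.016]
side 0.026 12 [0.4888 0.1427] [0.051 0.046]
side 0.03 76 [0.4937 0.1402] [0.058 0.058]
side 0.034 24 [0.4843 0.1312] [0.034 0.023]
side 0.038 31 [0.4915 0.1371] [0.04  0.057]
side 0.042 69 [0.4917 0.1414] [0.045 0.052]
side 0.046 19 [0.4932 0.1472] [0.042 0.046]
side 0.05 48 [0.4929 0.1432] [0.024 0.025]
```

Request:
play_rows(
  motion=[
    [[-0.03,-0.15,-0.02],[0,0,0]],
    [[-0.06,-0.3,-0.1],[0,0,0]],
    [[-0.0625,-0.34,-0.2],[0,0,0]],
    [[-0.0625,-0.34,-0.25],[0,0,0]],
    [[-0.0625,-0.34,-0.25],[0,0,0]],
    [[-0.0625,-0.34,-0.25],[0,0,0]],
  ],
  gripper=1.0,
)

```text
time: 8.6
tool_pos: [0.497, 0.1503, 0.0974]
tcp_rot: [-1.238, -1.166, 1.163]
wrist_force: [0.8, 0.4, 0.2]
width: 0.0
```

Request:
play_rows(
  motion=[
    [[-0.003,-0.006,-0.08],[0,0,0]],
    [[-0.003,-0.006,-0.1],[0,0,0]],
    [[-0.003,-0.006,-0.11],[0,0,0]],
    [[-0.003,-0.006,-0.12],[0,0,0]],
    [[-0.003,-0.006,-0.124],[0,0,0]],
    [[-0.003,-0.006,-0.124],[0,0,0]],
  ],
)

```text
time: 9.35
tool_pos: [0.4956, 0.1479, 0.048]
tcp_rot: [-1.238, -1.165, 1.163]
wrist_force: [-2.2, 0.8, 5.9]
width: -0.002
```

Request:
play_rows(
  motion=[
    [[0,0,-0.004],[0,0,0]],
    [[0,0,-0.004],[0,0,0]],
  ],
)

```text
time: 9.6
tool_pos: [0.4957, 0.1479, 0.0478]
tcp_rot: [-1.238, -1.165, 1.163]
wrist_force: [-6.5, -0.5, 15.8]
width: 0.0
```

```bash
python3 - <<'E'
from h import *
p,d=snap('side','side4')
cv2.imwrite(f'pics/c4.png',cv2.resize(p[190:290,200:330,::-1],None,fx=5,fy=5))
E
```

```text
(no output)
```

View pics/c4.png

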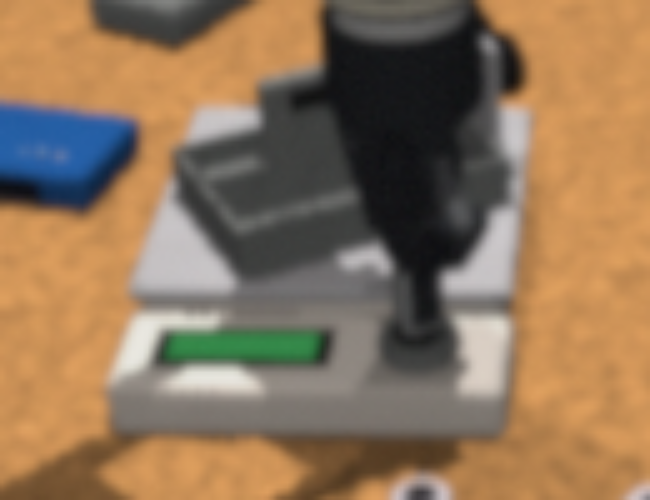

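The force rose from 5.9 to 15.8 N over 0.2 mm, so the key is bottomed. I'll raise, turn the jaws and head for the nearest small bush.

Request:
play_rows(
  motion=[
    [[0,0,0.1],[0,0,0]],
    [[0,0,0.2],[0,0,0]],
    [[-0.1425,-0.26,0.26],[0,0,-0.25]],
    [[-0.1425,-0.26,0.26],[0,0,-0.5]],
    [[-0.1425,-0.26,0.26],[0,0,-0.75]],
    [[-0.1425,-0.26,0.26],[0,0,-1]],
    [[-0.1425,-0.26,0.26],[0,0,-1]],
  ],
  gripper=0.4,
)

```text
time: 10.52
tool_pos: [0.4381, 0.0432, 0.1496]
tcp_rot: [-1.496, -0.567, 0.565]
wrist_force: [0.8, 1.3, -0.4]
width: 0.6
```

Request:
play_rows(
  motion=[
    [[0,0,0],[0,0,-0.25]],
    [[0,0,0],[0,0,-0.5]],
    [[0,0,0],[0,0,-0.75]],
    [[0,0,0],[0,0,-1]],
    [[0,0,0],[0,0,-1]],
  ],
)

```text
time: 11.15
tool_pos: [0.438, 0.0436, 0.1492]
tcp_rot: [-1.57, 0.046, -0.046]
wrist_force: [-0.0, -0.6, 0.6]
width: 0.598
```

```bash
cat > bush.py <<'E'
from h import *
from scipy.spatial.transform import Rotation as Ro
def bushes(tag):
    for c in('top','side'):
        p,d=snap(c,f'{c}_{tag}'); W=cloud(c,d); np.save(f'd_{c}_{tag}.npy',d)
        for l in('small1','large1'):
            for r in cams.regions_of(c,l)[:6]:
                if r['conf']<.3: continue
                m=np.array(r['mask'])&(d>0); Q=W[m]
                t=Q[(Q[:,2]>.028)&(Q[:,2]<.042)]
                if len(t)<5: continue
                cc,rad=cv2.minEnclosingCircle((t[:,:2]).astype(np.float32))
                print(c,l,round(r['conf'],2),'mean',t[:,:2].mean(0).round(4),'circ',np.round(cc,4),round(rad,4),'n',len(t))
    s=bot.read_state(); print(s['time'],s['tool_pos'].round(4),Ro.from_rotvec(s['tcp_rot']).as_matrix()[:,0].round(4))
if __name__=='__main__':
    import sys; bushes(sys.argv[1])
E
python3 bush.py b1
```

```text
top small1 0.44 mean [ 0.416  -0.2205] circ [ 0.4169 -0.2212] 0.0135 n 70
top large1 0.53 mean [ 0.4111 -0.0602] circ [ 0.4102 -0.0578] 0.0156 n 58
top large1 0.49 mean [ 0.5365 -0.0252] circ [ 0.5315 -0.0262] 0.0176 n 64
side small1 0.72 mean [ 0.4125 -0.2279] circ [ 0.4133 -0.226 ] 0.013 n 129
side small1 0.61 mean [ 0.4766 -0.2118] circ [ 0.4774 -0.2101] 0.0143 n 139
side small1 0.55 mean [0.4354 0.0392] circ [0.4365 0.041 ] 0.0138 n 93
side large1 0.89 mean [ 0.5223 -0.0315] circ [ 0.5248 -0.0281] 0.0204 n 178
side large1 0.7 mean [ 0.4062 -0.0547] circ [ 0.4078 -0.0519] 0.0206 n 225
11.45 [0.4378 0.0435 0.1491] [ 0.9982 -0.0592  0.    ]
```

Request:
play_rows(
  motion=[
    [[0.002,-0.001,-0.15],[0,0,0]],
    [[0.002,-0.001,-0.28],[0,0,0]],
    [[0.002,-0.001,-0.36],[0,0,0]],
    [[0.002,-0.001,-0.36],[0,0,0]],
  ],
)

```text
time: 11.95
tool_pos: [0.4355, 0.0429, 0.0026]
tcp_rot: [-1.571, 0.053, -0.042]
wrist_force: [0.2, -0.9, 0.4]
width: 0.601
```

Request:
play_rows(
  motion=[
    [[0,0,0],[0,0,0]],
    [[0,0,0],[0,0,0]],
    [[0,0,0],[0,0,0]],
    [[0,0,0],[0,0,0]],
  ],
  gripper=1.0,
  squeeze=40,
)

```text
time: 12.45
tool_pos: [0.4405, 0.0431, 0.0069]
tcp_rot: [-1.57, 0.045, -0.051]
wrist_force: [0.1, 0.6, 7.2]
width: 0.309
```

Request:
play_rows(
  motion=[
    [[0,0,0.15],[0,0,0]],
    [[0,0,0.3],[0,0,0]],
    [[0.01,0.1,0.385],[0,0,0]],
    [[0.03,0.25,0.385],[0,0,0]],
    [[0.06,0.4,0.385],[0,0,0]],
    [[0.1,0.55,0.385],[0,0,0]],
    [[0.1,0.67,0.385],[0,0,0]],
    [[0.1,0.67,0.385],[0,0,0]],
    [[0.1,0.67,0.385],[0,0,0]],
  ],
)

```text
time: 13.58
tool_pos: [0.4781, 0.3105, 0.1588]
tcp_rot: [-1.571, 0.048, -0.047]
wrist_force: [-0.0, -0.6, -0.1]
width: 0.315
```

```bash
cat > binfit.py <<'E'
from h import *
import sys
def model(P,pose,base):
    x,y,a=pose; c,s=np.cos(a),np.sin(a); d=P[:,:2]-[x,y]; return np.c_[d@[c,s],d@[-s,c],P[:,2]-base]
def height(u,v):
    h=np.zeros_like(u)
    ins=(abs(u)<.078)&(v>-.058)&(v<.044); h[ins]=.003
    rim=ins&((abs(u)>.075)|(v<-.055)|(v>.041)); h[rim]=.03
    h[(abs(v)<.005)&(abs(u)<.078)]=.03
    h[(abs(v)<.005)&(abs(u)<.04)]=.08
    h[(u>.079)&(u<.083)&(abs(v)<.038)]=.085
    return h
def fit(c,dname,x0,base):
    from scipy.optimize import minimize
    P=cloud(c,np.load(dname)).reshape(-1,3)
    P=P[(np.hypot(P[:,0]-x0[0],P[:,1]-x0[1])<.125)&(P[:,2]>base-.01)&(P[:,2]<base+.1)]
    def cost(p):
        M=model(P,[p[0],p[1],p[2]/5],base); 
        # smoothed: min over small neighbourhood offsets
        e=np.abs(height(M[:,0],M[:,1])-M[:,2]); return np.minimum(e,.03).mean()
    best=None
    for dx in np.arange(-.008,.0081,.004):
        for dy in np.arange(-.008,.0081,.004):
            for da in (-.03,0,.03):
                r=minimize(cost,[x0[0]+dx,x0[1]+dy,(x0[2]+da)*5],method='Nelder-Mead',options=dict(initial_simplex=[[x0[0]+dx,x0[1]+dy,(x0[2]+da)*5],[x0[0]+dx+.003,x0[1]+dy,(x0[2]+da)*5],[x0[0]+dx,x0[1]+dy+.003,(x0[2]+da)*5],[x0[0]+dx,x0[1]+dy,(x0[2]+da)*5+.1]],maxiter=80))
                if best is None or r.fun<best.fun: best=r
    return best.x*[1,1,.2],best.fun
if __name__=='__main__':
    for c in('top',):
        print(fit(c,f'd_{c}0.npy',[.638,.112,-.06],0.0))
        print(fit(c,f'd_{c}3.npy',[.5195,.2855,-.06],0.048))
E
python3 binfit.py
```

```text
(array([ 0.64112304,  0.11290373, -0.03503511]), np.float64(0.006812698526963043))
(array([ 0.52180121,  0.28615354, -0.07039634]), np.float64(0.005252935292968265))
```

Request:
play_rows(
  motion=[
    [[0,0,-0.1],[0,0,0]],
    [[0,0,-0.16],[0,0,0]],
    [[0,0,-0.2],[0,0,0]],
    [[0,0,-0.235],[0,0,0]],
    [[0,0,-0.235],[0,0,0]],
  ],
)

```text
time: 14.2
tool_pos: [0.4783, 0.3104, 0.0644]
tcp_rot: [-1.571, 0.049, -0.048]
wrist_force: [-0.6, 0.1, -0.4]
width: 0.314
```

```bash
python3 - <<'E'
from h import *
for c in('top','side'):
    p,d=snap(c,c+'5')
    cv2.imwrite(f'pics/c5{c}.png',cv2.resize(p[160:290,180:330,::-1],None,fx=4,fy=4))
E
```

```text
(no output)
```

View pics/c5side.png

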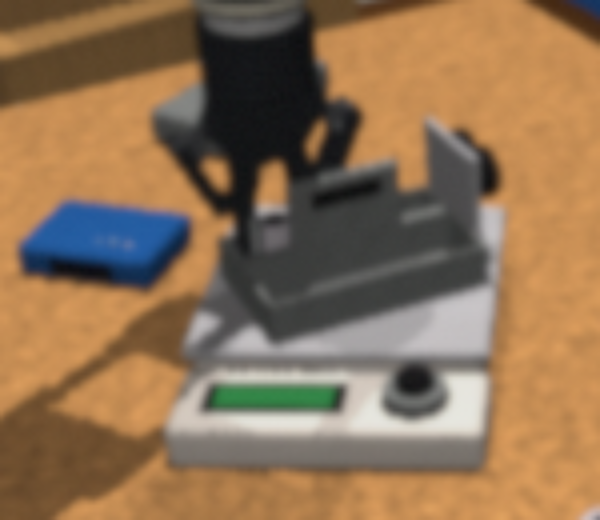

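View pics/c5top.png

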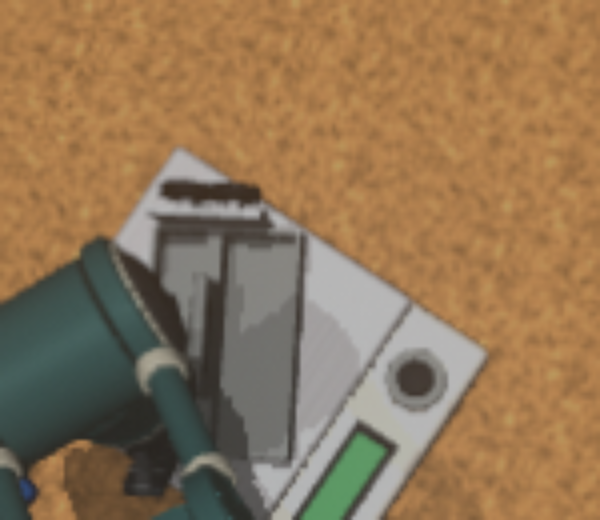

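The bush hangs inside the narrow compartment near the front, in side px (270,230) of the crop. I'll release with a small opening and rise.

Request:
play_rows(
  motion=[
    [[0,0,0],[0,0,0]],
    [[0,0,0],[0,0,0]],
    [[0,0,0.1],[0,0,0]],
    [[0,0,0.24],[0,0,0]],
    [[0,0,0.24],[0,0,0]],
  ],
  gripper=0.6,
)

```text
time: 14.92
tool_pos: [0.4825, 0.3134, 0.1677]
tcp_rot: [-1.564, 0.04, -0.056]
wrist_force: [0.4, 0.7, 0.3]
width: 0.399
```

```bash
python3 bush.py b2; python3 - <<'E'
from h import *
for c in('top','side'):
    p=cv2.imread(f'pics/{c}_b2.png')
    cv2.imwrite(f'pics/c6{c}.png',cv2.resize(p[160:290,180:330],None,fx=4,fy=4))
E
```

```text
top small1 0.4 mean [ 0.4817 -0.2058] circ [ 0.4818 -0.2055] 0.0134 n 72
top large1 0.6 mean [ 0.4104 -0.0504] circ [ 0.4106 -0.0501] 0.0201 n 151
top large1 0.46 mean [ 0.5278 -0.0266] circ [ 0.5277 -0.0263] 0.0201 n 154
side small1 0.75 mean [ 0.4133 -0.2273] circ [ 0.4145 -0.2257] 0.0139 n 154
side small1 0.59 mean [ 0.477  -0.2117] circ [ 0.4778 -0.2105] 0.0144 n 136
side large1 0.75 mean [ 0.5226 -0.0314] circ [ 0.5246 -0.0277] 0.0202 n 170
side large1 0.73 mean [ 0.406  -0.0542] circ [ 0.407  -0.0518] 0.0202 n 222
15.225 [0.4774 0.3104 0.1593] [ 0.9981 -0.0611 -0.0027]
```

View pics/c6side.png

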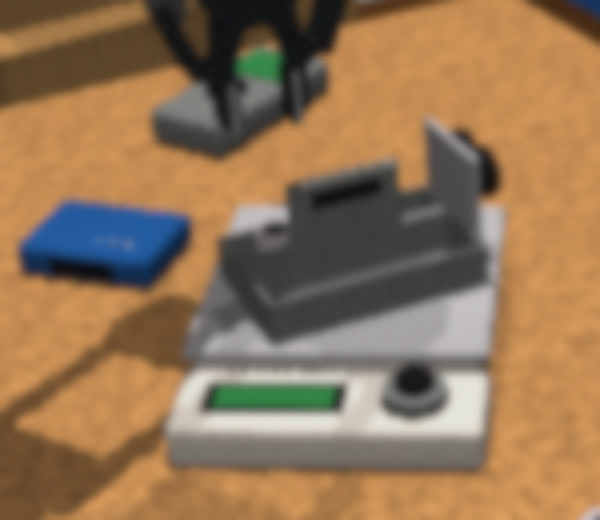

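Request:
play_rows(
  motion=[
    [[0,-0.156,0],[0,0,0]],
    [[0,-0.312,0],[0,0,0]],
    [[0,-0.468,0],[0,0,0]],
    [[0,-0.624,0],[0,0,0]],
    [[0,-0.78,0],[0,0,0]],
    [[0.002,-0.936,0],[0,0,0]],
    [[0.003,-1,0],[0,0,0]],
  ],
  gripper=0.4,
)

```text
time: 16.1
tool_pos: [0.4787, -0.0918, 0.1599]
tcp_rot: [-1.57, 0.052, -0.049]
wrist_force: [0.2, 0.0, -1.0]
width: 0.604
```

Request:
play_rows(
  motion=[
    [[0,-0.156,0],[0,0,0]],
    [[0,-0.296,-0.05],[0,0,0]],
    [[0,-0.296,-0.2],[0,0,0]],
    [[0,-0.296,-0.33],[0,0,0]],
    [[0,-0.296,-0.385],[0,0,0]],
    [[0,-0.296,-0.385],[0,0,0]],
  ],
)

```text
time: 16.85
tool_pos: [0.4766, -0.2059, 0.0036]
tcp_rot: [-1.567, 0.054, -0.043]
wrist_force: [-1.0, 0.3, -0.4]
width: 0.601
```

Request:
play_rows(
  motion=[
    [[0,0,0],[0,0,0]],
    [[0,0,0],[0,0,0]],
    [[0,0,0],[0,0,0]],
    [[0,0,0],[0,0,0]],
  ],
  gripper=1.0,
)

```text
time: 17.35
tool_pos: [0.4808, -0.2078, 0.0083]
tcp_rot: [-1.571, 0.046, -0.05]
wrist_force: [-0.2, 0.5, 4.4]
width: 0.309
```

Request:
play_rows(
  motion=[
    [[0,0,0.15],[0,0,0]],
    [[0,0,0.3],[0,0,0]],
    [[0.01,0.12,0.385],[0,0,0]],
    [[0.03,0.27,0.385],[0,0,0]],
    [[0.05,0.42,0.385],[0,0,0]],
    [[0.07,0.57,0.385],[0,0,0]],
    [[0.1,0.72,0.385],[0,0,0]],
    [[0.125,0.86,0.385],[0,0,0]],
    [[0.125,1,0.385],[0,0,0]],
  ],
)

```text
time: 18.48
tool_pos: [0.5302, 0.1947, 0.1614]
tcp_rot: [-1.57, 0.047, -0.049]
wrist_force: [0.2, 0.1, -0.5]
width: 0.313
```

Request:
play_rows(
  motion=[
    [[0,0.15,0],[0,0,0]],
    [[0,0.29,0],[0,0,0]],
    [[0,0.29,0],[0,0,0]],
    [[0,0.29,-0.08],[0,0,0]],
    [[0,0.29,-0.16],[0,0,0]],
    [[0,0.29,-0.2],[0,0,0]],
    [[0,0.29,-0.235],[0,0,0]],
    [[0,0.29,-0.235],[0,0,0]],
  ],
)

```text
time: 19.48
tool_pos: [0.5294, 0.308, 0.0663]
tcp_rot: [-1.571, 0.049, -0.047]
wrist_force: [-0.5, -0.2, 0.1]
width: 0.307
```

Request:
play_rows(
  motion=[
    [[-0.01,0.001,0],[0,0,0]],
    [[-0.02,0.002,0],[0,0,0]],
    [[-0.03,0.002,0],[0,0,0]],
    [[-0.04,0.0025,0],[0,0,0]],
    [[-0.04,0.0025,0],[0,0,0]],
  ],
)

```text
time: 20.1
tool_pos: [0.5134, 0.3097, 0.0672]
tcp_rot: [-1.57, 0.048, -0.048]
wrist_force: [-0.3, -0.1, 0.0]
width: 0.311
```

Request:
play_rows(
  motion=[
    [[0,0,0],[0,0,0]],
    [[0,0,0],[0,0,0]],
    [[0,0,0.1],[0,0,0]],
    [[0,0,0.24],[0,0,0]],
    [[0,0,0.24],[0,0,0]],
  ],
  gripper=0.6,
)

```text
time: 20.72
tool_pos: [0.5177, 0.3117, 0.1694]
tcp_rot: [-1.564, 0.04, -0.056]
wrist_force: [1.5, 0.8, 0.2]
width: 0.397
```

```bash
python3 bush.py b3; python3 - <<'E'
from h import *
for c in('top','side'):
    p=cv2.imread(f'pics/{c}_b3.png')
    cv2.imwrite(f'pics/c7{c}.png',cv2.resize(p[160:290,180:330],None,fx=4,fy=4))
E
```

```text
top large1 0.61 mean [ 0.4103 -0.0502] circ [ 0.4107 -0.0503] 0.0199 n 154
top large1 0.51 mean [ 0.528  -0.0263] circ [ 0.5279 -0.0265] 0.0199 n 150
side large1 0.71 mean [ 0.4059 -0.0557] circ [ 0.407  -0.0539] 0.0192 n 200
side large1 0.55 mean [ 0.5217 -0.031 ] circ [ 0.5236 -0.0284] 0.0203 n 162
21.025 [0.5126 0.309  0.161 ] [ 0.9981 -0.0611 -0.003 ]
```

View pics/c7side.png

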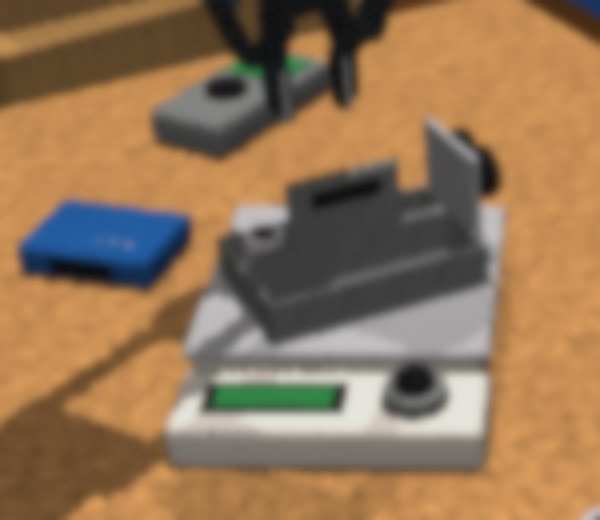

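```bash
python3 - <<'E'
from h import *
a=cv2.imread('pics/top_b3.png')[130:330,180:490]; b=cv2.resize(a,None,fx=2.4,fy=2.4,interpolation=cv2.INTER_CUBIC)
cv2.imwrite('pics/t8.png',b)
E
```

```text
(no output)
```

View pics/t8.png

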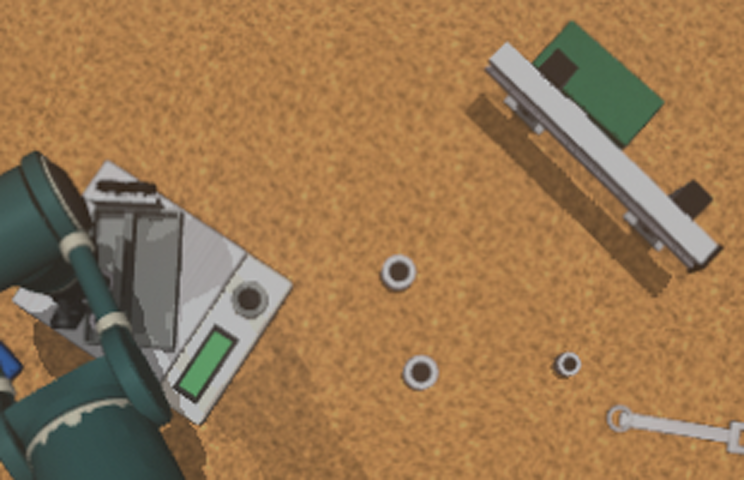

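Request:
play_rows(
  motion=[
    [[0,-0.156,0],[0,0,0]],
    [[-0.02,-0.31,0],[0,0,0]],
    [[-0.06,-0.46,0],[0,0,0]],
    [[-0.1,-0.6,0],[0,0,0]],
    [[-0.15,-0.74,0],[0,0,0]],
    [[-0.2,-0.88,0],[0,0,0]],
    [[-0.245,-1,0],[0,0,0]],
  ],
  gripper=0.4,
)

```text
time: 21.9
tool_pos: [0.414, -0.0919, 0.1619]
tcp_rot: [-1.57, 0.05, -0.047]
wrist_force: [0.6, -0.2, 0.2]
width: 0.604
```

Request:
play_rows(
  motion=[
    [[0,-0.156,0],[0,0,0]],
    [[0,-0.3,-0.02],[0,0,0]],
    [[0,-0.33,-0.15],[0,0,0]],
    [[0,-0.33,-0.3],[0,0,0]],
    [[0,-0.33,-0.39],[0,0,0]],
    [[0,-0.33,-0.39],[0,0,0]],
    [[0,-0.33,-0.39],[0,0,0]],
  ],
)

```text
time: 22.78
tool_pos: [0.4163, -0.2226, 0.0077]
tcp_rot: [-1.571, 0.048, -0.048]
wrist_force: [0.7, -0.1, 0.1]
width: 0.602
```

Request:
play_rows(
  motion=[
    [[0,0,0],[0,0,0]],
    [[0,0,0],[0,0,0]],
    [[0,0,0],[0,0,0]],
    [[0,0,0],[0,0,0]],
  ],
  gripper=1.0,
)

```text
time: 23.28
tool_pos: [0.4177, -0.2234, 0.0093]
tcp_rot: [-1.572, 0.045, -0.051]
wrist_force: [-0.5, 0.1, 7.5]
width: 0.311
```

Request:
play_rows(
  motion=[
    [[0,0,0.15],[0,0,0]],
    [[0,0,0.3],[0,0,0]],
    [[0.04,0.12,0.385],[0,0,0]],
    [[0.08,0.27,0.385],[0,0,0]],
    [[0.14,0.41,0.385],[0,0,0]],
    [[0.2,0.55,0.385],[0,0,0]],
    [[0.26,0.69,0.385],[0,0,0]],
    [[0.32,0.83,0.385],[0,0,0]],
    [[0.3675,0.96,0.385],[0,0,0]],
    [[0.3675,1,0.385],[0,0,0]],
  ],
)

```text
time: 24.52
tool_pos: [0.5638, 0.1808, 0.1619]
tcp_rot: [-1.569, 0.044, -0.047]
wrist_force: [0.6, 0.4, 0.3]
width: 0.314
```

Request:
play_rows(
  motion=[
    [[0,0.15,0],[0,0,0]],
    [[0,0.3,0],[0,0,0]],
    [[0,0.323,0],[0,0,0]],
    [[0,0.323,-0.08],[0,0,0]],
    [[0,0.323,-0.16],[0,0,0]],
    [[0,0.323,-0.2],[0,0,0]],
    [[0,0.323,-0.235],[0,0,0]],
    [[0,0.323,-0.235],[0,0,0]],
  ],
)

```text
time: 25.52
tool_pos: [0.5649, 0.3063, 0.0706]
tcp_rot: [-1.568, 0.046, -0.052]
wrist_force: [-4.7, 1.6, 4.0]
width: 0.311
```

```bash
python3 - <<'E'
from h import *
for c in('side',):
    p,d=snap(c,c+'9')
    cv2.imwrite(f'pics/c9{c}.png',cv2.resize(p[160:290,180:330,::-1],None,fx=4,fy=4))
s=bot.read_state();print(s['tool_pos'],s['wrist_force'])
E
```

```text
[0.56332866 0.30623232 0.06914891] [-3.12108222  2.23490538  4.23875619]
```

View pics/c9side.png

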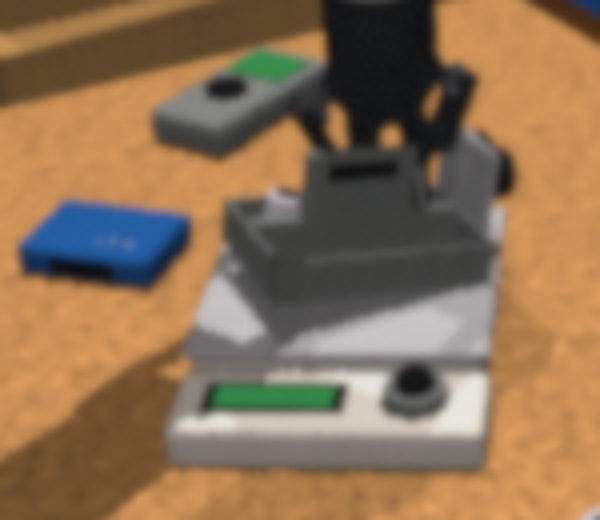

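The finger linkage is pressing on the back plate and tilting the bin slightly. I'll raise now.

Request:
play_rows(
  motion=[
    [[0,0,0.02],[0,0,0]],
    [[0,0,0.05],[0,0,0]],
    [[0,0,0.1],[0,0,0]],
    [[0,0,0.2],[0,0,0]],
    [[0,0,0.24],[0,0,0]],
  ],
)

```text
time: 26.2
tool_pos: [0.5648, 0.3078, 0.1673]
tcp_rot: [-1.568, 0.044, -0.052]
wrist_force: [0.5, -0.5, -0.3]
width: 0.314
```

```bash
python3 - <<'E'
from h import *
for c in('side','top'):
    p,d=snap(c,c+'10'); np.save(f'd_{c}10.npy',d)
    cv2.imwrite(f'pics/c10{c}.png',cv2.resize(p[160:290,180:330,::-1],None,fx=4,fy=4))
s=bot.read_state();print(s['tool_pos'],s['wrist_force'])
E
```

```text
[0.56474935 0.30780276 0.16664578] [ 1.12323651  0.3416397  -0.55704852]
```

View pics/c10side.png

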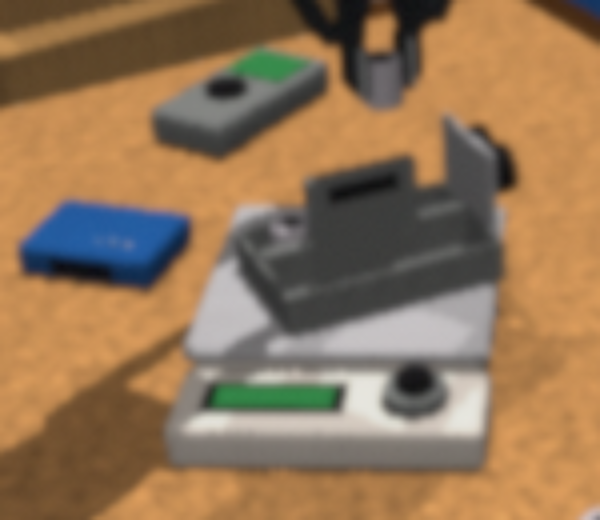

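View pics/c10top.png

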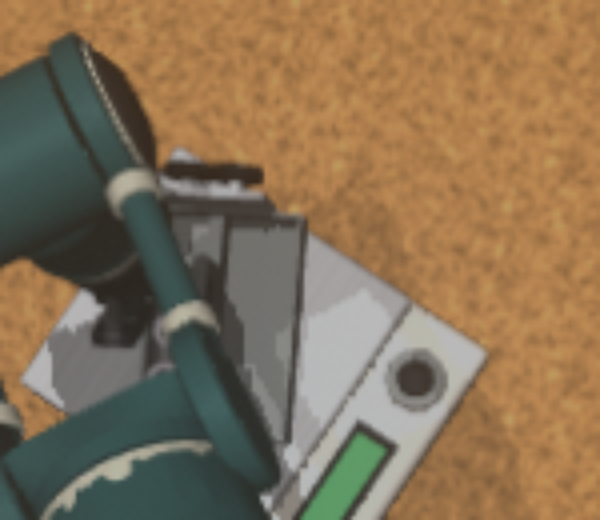

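```bash
cat > bp.py <<'E'
from h import *
for c in('top','side'):
    snap(c,c+'_t')
    for l in ['bin','bin_handle','bin_head','bin_narrow','bin_wide']:
        for r in cams.mark_of(c,l)[:2]:
            if r['conf']>.4: print(c,l,round(r['conf'],2),toworld(c,r['xyz']).round(4))
E
python3 bp.py; python3 - <<'E'
from binfit import *
for c in('top','side'):
  print(c,fit(c,f'd_{c}10.npy',[.533,.286,-.06],0.048))
print(fit('side','d_side3.npy',[.5195,.2855,-.06],0.048))
E
```

```text
top bin 0.58 [0.5321 0.2842 0.0434]
top bin_handle 0.58 [0.5333 0.2874 0.1238]
top bin_head 0.78 [0.6279 0.2776 0.1108]
top bin_narrow 0.75 [0.5318 0.3095 0.05  ]
top bin_wide 0.96 [0.5286 0.2542 0.0495]
side bin 0.77 [0.5324 0.2836 0.0474]
side bin_handle 0.68 [0.5325 0.2867 0.1288]
side bin_head 0.9 [0.6307 0.2739 0.1088]
side bin_narrow 0.88 [0.5324 0.3061 0.0528]
side bin_wide 0.8 [0.5304 0.2516 0.046 ]
top (array([ 0.53551311,  0.28653459, -0.08435144]), np.float64(0.006291281572471224))
side (array([ 0.5323633 ,  0.28249167, -0.06766988]), np.float64(0.013388788937807247))
(array([ 0.51894156,  0.2838683 , -0.06368228]), np.float64(0.013160248041331883))
```

Request:
play_rows(
  motion=[
    [[0,-0.15,0],[0,0,0]],
    [[0,-0.3,0],[0,0,0]],
    [[0,-0.45,0],[0,0,0]],
    [[0,-0.6,0],[0,0,0]],
    [[0,-0.75,0],[0,0,0]],
    [[0,-0.75,0],[0,0,0]],
    [[0,-0.75,0],[0,0,0]],
  ],
)

```text
time: 27.78
tool_pos: [0.5629, 0.0069, 0.1632]
tcp_rot: [-1.57, 0.049, -0.049]
wrist_force: [0.4, -0.3, -0.2]
width: 0.309
```

```bash
python3 - <<'E'
from h import *
from binfit import *
for c in('side','top'):
    p,d=snap(c,c+'11'); np.save(f'd_{c}11.npy',d)
    cv2.imwrite(f'pics/c11{c}.png',cv2.resize(p[160:290,180:330,::-1],None,fx=4,fy=4))
s=bot.read_state();print(s['tool_pos'],s['wrist_force'])
f=fit('top','d_top11.npy',[.533,.286,-.06],0.048); print(f)
P=cloud('top',d).reshape(-1,3)
M=model(P,[.534,.2855,-.07],.048)
k=(abs(M[:,0])<.075)&(M[:,1]>.007)&(M[:,1]<.04)
for x0 in np.arange(-.075,.075,.005):
    kk=k&(M[:,0]>=x0)&(M[:,0]<x0+.005); print(round(x0,3),kk.sum(),np.round(np.percentile(M[kk,2],[20,80]),3) if kk.any() else '')
E
```

```text
[0.56283787 0.00804159 0.16307778] [-0.05423083  0.08343488 -0.73828556]
(array([ 0.53417371,  0.28688581, -0.07393621]), np.float64(0.006441835565182765))
-0.075 14 [0.001 0.006]
-0.07 19 [-0.001  0.004]
-0.065 18 [-0.001  0.006]
-0.06 20 [0.001 0.014]
-0.055 22 [0.007 0.039]
-0.05 26 [0.02  0.037]
-0.045 26 [0.028 0.038]
-0.04 21 [0.03  0.039]
-0.035 9 [0.034 0.038]
-0.03 8 [0.002 0.031]
-0.025 17 [-0.     0.016]
-0.02 18 [0.017 0.037]
-0.015 18 [0.035 0.039]
-0.01 16 [0.035 0.039]
-0.005 14 [0.034 0.038]
0.0 13 [0.035 0.038]
0.005 5 [0.001 0.035]
0.01 12 [-0.002  0.005]
0.015 14 [-0.     0.003]
0.02 13 [0.    0.005]
0.025 15 [0.002 0.004]
0.03 14 [0.001 0.005]
0.035 13 [-0.001  0.005]
0.04 10 [-0.001  0.004]
0.045 14 [-0.001  0.004]
0.05 21 [0.001 0.005]
0.055 19 [0.001 0.005]
0.06 17 [-0.     0.006]
0.065 20 [-0.001  0.006]
0.07 18 [0.    0.006]
```

View pics/c11top.png

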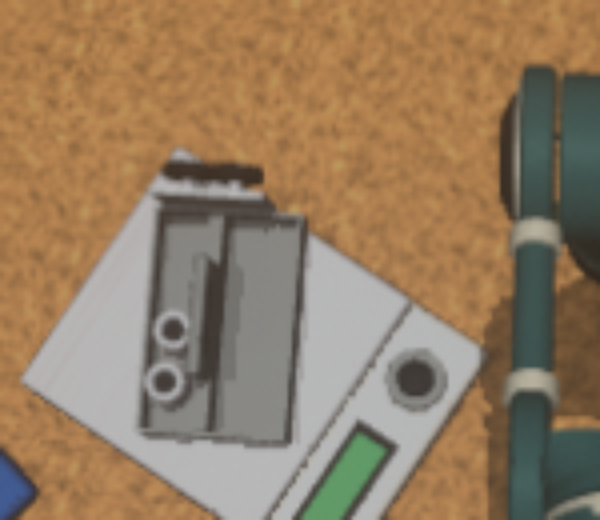

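Both bushes stand upright in the narrow compartment, at bin x ≈ -47 and -7. I'll park the third bush on the bench, push those two forward with closed fingers, then bring it back.

Request:
play_rows(
  motion=[
    [[0.09,0.13,-0.1],[0,0,0]],
    [[0.09,0.13,-0.25],[0,0,0]],
    [[0.09,0.13,-0.35],[0,0,0]],
    [[0.09,0.13,-0.38],[0,0,0]],
    [[0.09,0.13,-0.38],[0,0,0]],
    [[0.09,0.13,-0.38],[0,0,0]],
  ],
)

```text
time: 28.62
tool_pos: [0.5999, 0.0598, 0.0124]
tcp_rot: [-1.57, 0.045, -0.049]
wrist_force: [1.1, -0.1, 0.2]
width: 0.312
```

Request:
play_rows(
  motion=[
    [[0,0,-0.003],[0,0,0]],
    [[0,0,-0.003],[0,0,0]],
    [[0,0,0.1],[0,0,0]],
    [[0,0,0.25],[0,0,0]],
    [[0,0,0.39],[0,0,0]],
    [[0,0,0.39],[0,0,0]],
  ],
  gripper=0.5,
)

```text
time: 29.38
tool_pos: [0.6034, 0.059, 0.1744]
tcp_rot: [-1.569, 0.038, -0.058]
wrist_force: [-0.5, -0.6, -0.4]
width: 0.499
```

Request:
play_rows(
  motion=[
    [[-0.02,0.15,0],[0,0,0]],
    [[-0.05,0.3,0],[0,0,0]],
    [[-0.08,0.45,0],[0,0,0]],
    [[-0.092,0.6,0],[0,0,0]],
    [[-0.092,0.618,0],[0,0,0]],
    [[-0.092,0.618,0],[0,0,0]],
    [[-0.092,0.618,-0.1],[0,0,0]],
    [[-0.092,0.618,-0.2],[0,0,0]],
    [[-0.092,0.618,-0.25],[0,0,0]],
    [[-0.092,0.618,-0.25],[0,0,0]],
  ],
  gripper=1.0,
)

```text
time: 30.62
tool_pos: [0.5616, 0.3044, 0.0657]
tcp_rot: [-1.572, 0.051, -0.047]
wrist_force: [-0.0, 0.4, -0.2]
width: 0.0
```

```bash
python3 - <<'E'
from h import *
for c in('side',):
    p,d=snap(c,c+'12')
    cv2.imwrite(f'pics/c12{c}.png',cv2.resize(p[160:290,180:330,::-1],None,fx=4,fy=4))
s=bot.read_state();print(s['tool_pos'],s['wrist_force'])
E
```

```text
[0.56219493 0.30473004 0.06679808] [-0.64091193 -0.76610522 -0.78548265]
```

View pics/c12side.png

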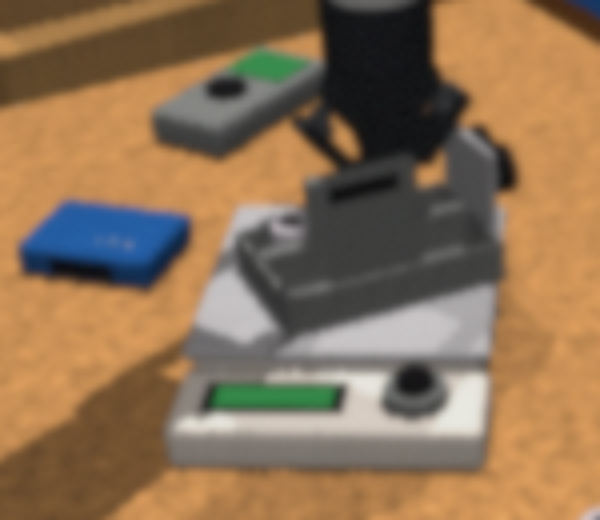

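Request:
play_rows(
  motion=[
    [[-0.01,0.002,0],[0,0,0]],
    [[-0.02,0.003,0],[0,0,0]],
    [[-0.03,0.004,0],[0,0,0]],
    [[-0.04,0.005,0],[0,0,0]],
    [[-0.05,0.006,0],[0,0,0]],
    [[-0.062,0.006,0],[0,0,0]],
    [[-0.062,0.006,0],[0,0,0]],
    [[-0.055,0.006,0.02],[0,0,0]],
    [[-0.055,0.006,0.15],[0,0,0]],
    [[-0.055,0.006,0.25],[0,0,0]],
  ],
)

```text
time: 31.92
tool_pos: [0.5406, 0.3085, 0.1691]
tcp_rot: [-1.57, 0.048, -0.049]
wrist_force: [0.9, -0.2, -0.5]
width: 0.002
```

Request:
play_rows(
  motion=[
    [[0.03,-0.15,0],[0,0,0]],
    [[0.07,-0.3,0],[0,0,0]],
    [[0.11,-0.45,0],[0,0,0]],
    [[0.147,-0.6,0],[0,0,0]],
    [[0.147,-0.624,0],[0,0,0]],
    [[0.147,-0.624,0],[0,0,0]],
  ],
  gripper=0.45,
)

```text
time: 32.67
tool_pos: [0.5989, 0.0582, 0.1673]
tcp_rot: [-1.57, 0.05, -0.05]
wrist_force: [0.3, -1.1, -0.7]
width: 0.552
```

```bash
python3 bush.py b13; python3 - <<'E'
from h import *
from binfit import *
print(fit('top','d_top_b13.npy',[.533,.286,-.06],0.048))
for c in('side','top'):
    p=cv2.imread(f'pics/{c}_b13.png')
    cv2.imwrite(f'pics/c13{c}.png',cv2.resize(p[160:290,180:330],None,fx=4,fy=4))
E
```

```text
top large1 0.7 mean [0.576  0.2686] circ [0.5713 0.2833] 0.0742 n 6
top large1 0.56 mean [ 0.4081 -0.0518] circ [ 0.4089 -0.0508] 0.0181 n 109
side small1 0.64 mean [0.5971 0.0549] circ [0.5986 0.0559] 0.0147 n 68
side large1 0.94 mean [ 0.4062 -0.0541] circ [ 0.4078 -0.0524] 0.0208 n 225
side large1 0.83 mean [ 0.5219 -0.0322] circ [ 0.5247 -0.0292] 0.0203 n 162
32.975 [0.5986 0.0603 0.1671] [ 9.983e-01 -5.900e-02 -1.000e-04]
(array([ 0.53500274,  0.28604943, -0.07762401]), np.float64(0.0063162108423072995))
```

View pics/c13top.png

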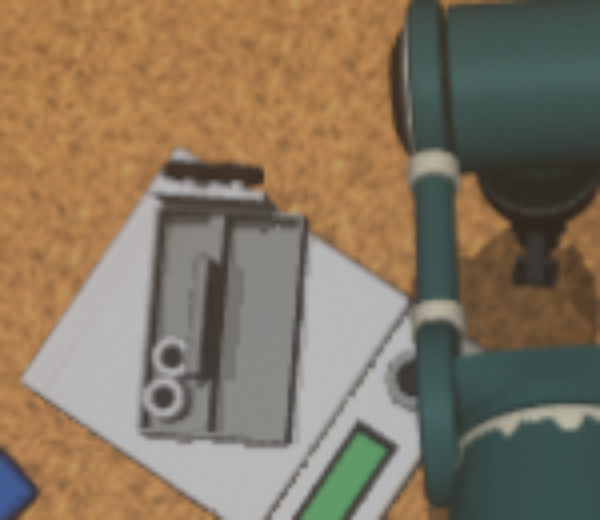

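Request:
play_rows(
  motion=[
    [[0,0,-0.15],[0,0,0]],
    [[0,0,-0.29],[0,0,0]],
    [[0,0,-0.37],[0,0,0]],
    [[0,0,-0.4],[0,0,0]],
    [[0,0,-0.4],[0,0,0]],
  ],
)

```text
time: 33.6
tool_pos: [0.5986, 0.0594, 0.0069]
tcp_rot: [-1.57, 0.048, -0.047]
wrist_force: [-0.6, -0.4, 0.6]
width: 0.552
```

Request:
play_rows(
  motion=[
    [[0,0,0],[0,0,0]],
    [[0,0,0],[0,0,0]],
    [[0,0,0],[0,0,0]],
    [[0,0,0],[0,0,0]],
  ],
  gripper=1.0,
)

```text
time: 34.1
tool_pos: [0.6008, 0.059, 0.0093]
tcp_rot: [-1.57, 0.045, -0.051]
wrist_force: [-0.5, 1.6, 6.0]
width: 0.315
```

Request:
play_rows(
  motion=[
    [[0,0,0.15],[0,0,0]],
    [[0,0,0.3],[0,0,0]],
    [[-0.02,0.12,0.39],[0,0,0]],
    [[-0.04,0.27,0.39],[0,0,0]],
    [[-0.07,0.42,0.39],[0,0,0]],
    [[-0.1,0.56,0.39],[0,0,0]],
    [[-0.1,0.62,0.39],[0,0,0]],
    [[-0.1,0.62,0.39],[0,0,0]],
  ],
)

```text
time: 35.1
tool_pos: [0.5587, 0.308, 0.1631]
tcp_rot: [-1.571, 0.046, -0.046]
wrist_force: [-0.3, 0.1, -1.1]
width: 0.311
```

Request:
play_rows(
  motion=[
    [[0,0,-0.08],[0,0,0]],
    [[0,0,-0.14],[0,0,0]],
    [[0,0,-0.18],[0,0,0]],
    [[0,0,-0.21],[0,0,0]],
    [[0,0,-0.235],[0,0,0]],
    [[0,0,-0.235],[0,0,0]],
  ],
)

```text
time: 35.85
tool_pos: [0.5585, 0.3065, 0.0685]
tcp_rot: [-1.571, 0.049, -0.047]
wrist_force: [-0.1, -0.7, -1.6]
width: 0.313
```

```bash
python3 - <<'E'
from h import *
for c in('side',):
    p,d=snap(c,c+'14')
    cv2.imwrite(f'pics/c14{c}.png',cv2.resize(p[160:290,180:330,::-1],None,fx=4,fy=4))
s=bot.read_state();print(s['tool_pos'],s['wrist_force'])
E
```

```text
[0.55891771 0.30677585 0.06915393] [ 0.42706639  0.9874358  -0.61156508]
```

View pics/c14side.png

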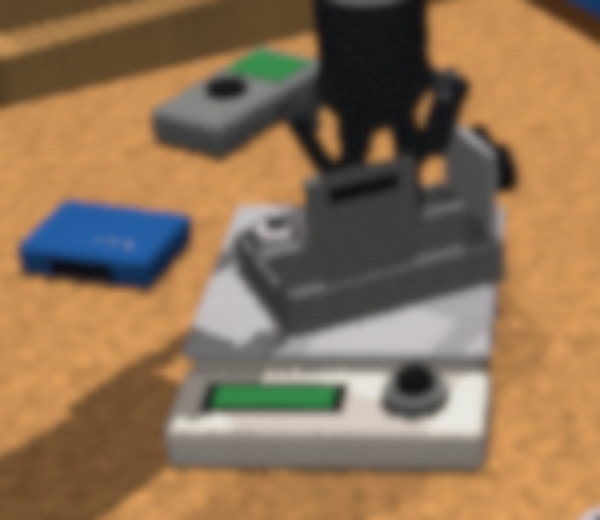

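Request:
play_rows(
  motion=[
    [[0,0,0],[0,0,0]],
    [[0,0,0],[0,0,0]],
    [[0,0,0.1],[0,0,0]],
    [[0,0,0.235],[0,0,0]],
    [[-0.01,-0.15,0.235],[0,0,0]],
    [[-0.03,-0.3,0.235],[0,0,0]],
    [[-0.06,-0.45,0.235],[0,0,0]],
    [[-0.08,-0.6,0.235],[0,0,0]],
    [[-0.08,-0.75,0.235],[0,0,0]],
    [[-0.08,-0.838,0.235],[0,0,0]],
  ],
  gripper=0.6,
)

```text
time: 37.15
tool_pos: [0.5271, -0.031, 0.164]
tcp_rot: [-1.571, 0.047, -0.051]
wrist_force: [-0.8, 0.9, -0.1]
width: 0.397
```

Request:
play_rows(
  motion=[
    [[0,0,0],[0,0,0]],
    [[0,0,0],[0,0,0]],
    [[0,0,0],[0,0,0]],
  ],
  gripper=0.22,
)

```text
time: 37.52
tool_pos: [0.527, -0.0272, 0.1632]
tcp_rot: [-1.57, 0.047, -0.047]
wrist_force: [0.3, -0.6, -0.4]
width: 0.781
```

```bash
python3 bush.py b15; python3 - <<'E'
from h import *
from binfit import *
print(fit('top','d_top_b15.npy',[.533,.286,-.06],0.048))
for c in('side','top'):
    p=cv2.imread(f'pics/{c}_b15.png')
    cv2.imwrite(f'pics/c15{c}.png',cv2.resize(p[160:290,180:380],None,fx=4,fy=4))
E
```

```text
top large1 0.71 mean [ 0.7468 -0.2736] circ [ 0.7486 -0.2663] 0.0808 n 1120
top large1 0.65 mean [ 0.4151 -0.0505] circ [ 0.4123 -0.0505] 0.0192 n 103
side small1 0.5 mean [ 0.5728 -0.3417] circ [ 0.5822 -0.3346] 0.0195 n 102
side small1 0.37 mean [0.4458 0.1805] circ [0.4759 0.2166] 0.1262 n 1317
side large1 0.79 mean [ 0.4062 -0.0556] circ [ 0.4069 -0.0533] 0.0196 n 201
side large1 0.74 mean [ 0.5225 -0.0316] circ [ 0.525  -0.0296] 0.0213 n 172
37.825 [ 0.5268 -0.0278  0.163 ] [ 9.982e-01 -6.010e-02 -1.000e-04]
(array([ 0.53580826,  0.28581344, -0.0853952 ]), np.float64(0.006796463796992031))
```

View pics/c15top.png

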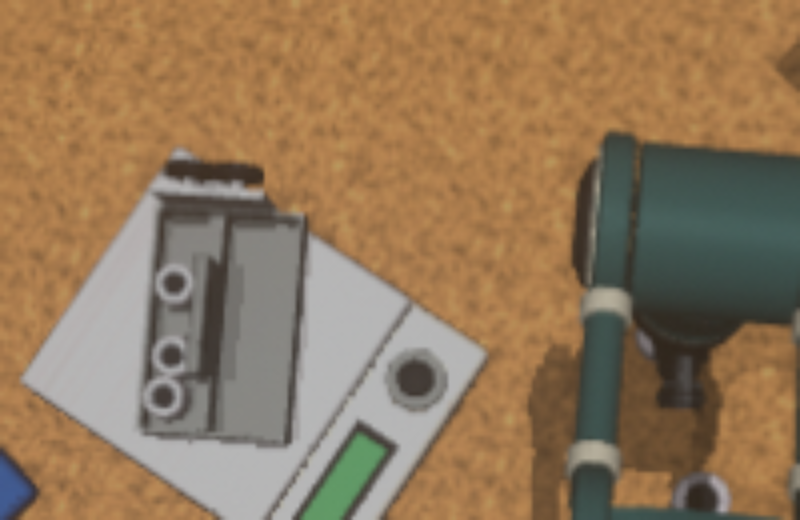

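All three small bushes stand in the narrow compartment. Next are the large ones.

Request:
play_rows(
  motion=[
    [[0,0,-0.15],[0,0,0]],
    [[0,0,-0.29],[0,0,0]],
    [[0,0,-0.37],[0,0,0]],
    [[0,0,-0.395],[0,0,0]],
    [[0,0,-0.395],[0,0,0]],
  ],
)

```text
time: 38.45
tool_pos: [0.5269, -0.0283, 0.0051]
tcp_rot: [-1.57, 0.048, -0.047]
wrist_force: [0.3, -0.2, -0.0]
width: 0.779
```

Request:
play_rows(
  motion=[
    [[0,0,0],[0,0,0]],
    [[0,0,0],[0,0,0]],
    [[0,0,0],[0,0,0]],
    [[0,0,0],[0,0,0]],
  ],
  gripper=1.0,
  squeeze=50,
)

```text
time: 38.95
tool_pos: [0.5289, -0.0286, 0.0073]
tcp_rot: [-1.571, 0.045, -0.051]
wrist_force: [-0.4, 0.5, 6.1]
width: 0.45
```

Request:
play_rows(
  motion=[
    [[0,0,0.15],[0,0,0]],
    [[0,0,0.3],[0,0,0]],
    [[-0.01,0.12,0.395],[0,0,0]],
    [[-0.02,0.27,0.395],[0,0,0]],
    [[-0.04,0.42,0.395],[0,0,0]],
    [[-0.06,0.56,0.395],[0,0,0]],
    [[-0.068,0.7,0.395],[0,0,0]],
    [[-0.068,0.716,0.395],[0,0,0]],
    [[-0.068,0.716,0.395],[0,0,0]],
  ],
)

```text
time: 40.08
tool_pos: [0.4993, 0.2582, 0.1631]
tcp_rot: [-1.571, 0.047, -0.047]
wrist_force: [-0.6, 0.1, -0.0]
width: 0.453
```

Request:
play_rows(
  motion=[
    [[0,0,-0.08],[0,0,0]],
    [[0,0,-0.14],[0,0,0]],
    [[0,0,-0.18],[0,0,0]],
    [[0,0,-0.21],[0,0,0]],
    [[0,0,-0.235],[0,0,0]],
    [[0,0,-0.235],[0,0,0]],
  ],
)

```text
time: 40.83
tool_pos: [0.4993, 0.2577, 0.0685]
tcp_rot: [-1.571, 0.049, -0.047]
wrist_force: [-1.3, 0.1, -0.4]
width: 0.453
```

```bash
python3 - <<'E'
from h import *
for c in('side',):
    p,d=snap(c,c+'16')
    cv2.imwrite(f'pics/c16{c}.png',cv2.resize(p[160:290,180:330,::-1],None,fx=4,fy=4))
s=bot.read_state();print(s['tool_pos'],s['wrist_force'])
E
```

```text
[0.4996995  0.25797518 0.06910983] [-0.00721967 -0.29043271 -0.50139088]
```

View pics/c16side.png

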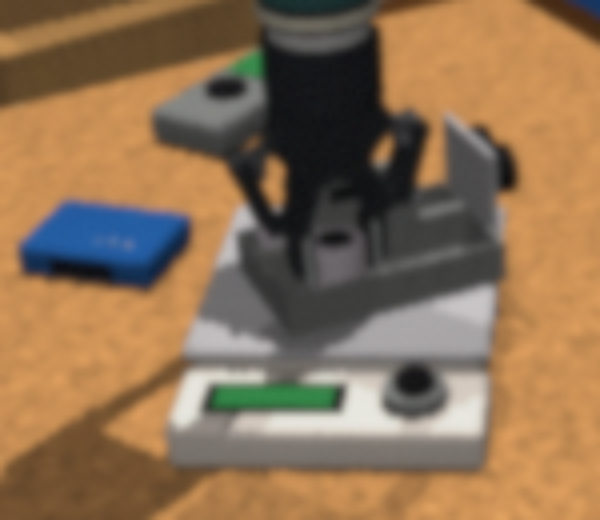

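Request:
play_rows(
  motion=[
    [[0,0,0],[0,0,0]],
    [[0,0,0],[0,0,0]],
    [[0,0,0.1],[0,0,0]],
    [[0,0,0.235],[0,0,0]],
    [[0,0,0.235],[0,0,0]],
  ],
  gripper=0.47,
)

```text
time: 41.5
tool_pos: [0.5037, 0.26, 0.1695]
tcp_rot: [-1.565, 0.039, -0.056]
wrist_force: [-0.8, 0.7, 0.2]
width: 0.528
```

Request:
play_rows(
  motion=[
    [[0.1,-0.005,0],[0,0,0]],
    [[0.15,-0.01,0],[0,0,0]],
    [[0.15,-0.01,0],[0,0,0]],
    [[0.15,-0.01,-0.1],[0,0,0]],
    [[0.15,-0.01,-0.2],[0,0,0]],
    [[0.15,-0.01,-0.24],[0,0,0]],
    [[0.15,-0.01,-0.24],[0,0,0]],
  ],
  gripper=1.0,
)

```text
time: 42.38
tool_pos: [0.5579, 0.2536, 0.0656]
tcp_rot: [-1.572, 0.051, -0.045]
wrist_force: [-1.1, 0.2, 0.8]
width: 0.005
```

Request:
play_rows(
  motion=[
    [[-0.016,0.001,0],[0,0,0]],
    [[-0.032,0.002,0],[0,0,0]],
    [[-0.048,0.003,0],[0,0,0]],
    [[-0.064,0.004,0],[0,0,0]],
    [[-0.08,0.006,0],[0,0,0]],
    [[-0.096,0.007,0],[0,0,0]],
    [[-0.11,0.008,0],[0,0,0]],
    [[-0.11,0.008,0],[0,0,0]],
  ],
)

```text
time: 43.38
tool_pos: [0.5149, 0.2572, 0.0669]
tcp_rot: [-1.571, 0.048, -0.047]
wrist_force: [-0.2, 0.4, 0.2]
width: -0.001
```

```bash
python3 - <<'E'
from h import *
for c in('side',):
    p,d=snap(c,c+'17')
    cv2.imwrite(f'pics/c17{c}.png',cv2.resize(p[160:290,180:330,::-1],None,fx=4,fy=4))
s=bot.read_state();print(s['tool_pos'],s['wrist_force'])
E
```

```text
[0.51515765 0.25716303 0.06688467] [-0.36940676  1.10268603 -0.16259968]
```

View pics/c17side.png

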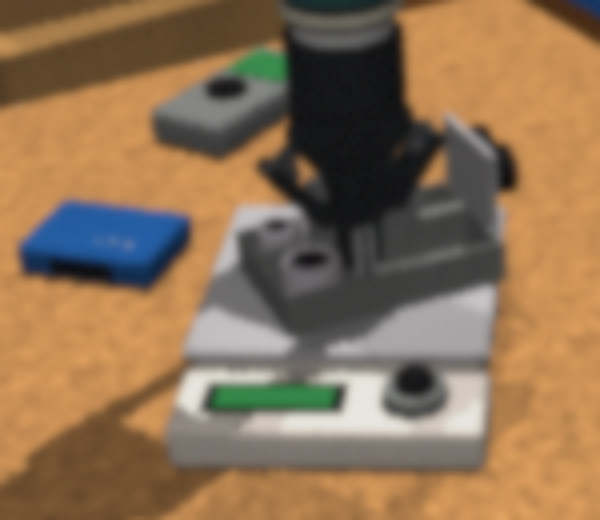

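Request:
play_rows(
  motion=[
    [[0.008,0,0.02],[0,0,0]],
    [[0.008,0,0.15],[0,0,0]],
    [[0.008,-0.04,0.24],[0,0,0]],
    [[-0.02,-0.18,0.24],[0,0,0]],
    [[-0.07,-0.32,0.24],[0,0,0]],
    [[-0.12,-0.46,0.24],[0,0,0]],
    [[-0.17,-0.6,0.24],[0,0,0]],
    [[-0.22,-0.73,0.24],[0,0,0]],
    [[-0.264,-0.771,0.24],[0,0,0]],
    [[-0.264,-0.771,0.24],[0,0,0]],
  ],
)

```text
time: 44.68
tool_pos: [0.4095, -0.0524, 0.1636]
tcp_rot: [-1.57, 0.05, -0.051]
wrist_force: [0.2, 0.2, -0.9]
width: -0.001
```

Request:
play_rows(
  motion=[
    [[0,0,0],[0,0,0]],
    [[0,0,0],[0,0,0]],
    [[0,0,0],[0,0,0]],
  ],
  gripper=0.22,
)

```text
time: 45.05
tool_pos: [0.4105, -0.0505, 0.1631]
tcp_rot: [-1.57, 0.047, -0.047]
wrist_force: [0.1, 0.3, -0.2]
width: 0.639
```

```bash
python3 bush.py b18; python3 - <<'E'
from h import *
from binfit import *
print(fit('top','d_top_b18.npy',[.533,.286,-.06],0.048))
for c in('side','top'):
    p=cv2.imread(f'pics/{c}_b18.png')
    cv2.imwrite(f'pics/c18{c}.png',cv2.resize(p[160:310,180:380],None,fx=4,fy=4))
E
```

```text
side small1 0.64 mean [ 0.5791 -0.3371] circ [ 0.6616 -0.2682] 0.1195 n 100
side large1 0.66 mean [ 0.4062 -0.0542] circ [ 0.4064 -0.0516] 0.0207 n 226
45.35 [ 0.41  -0.051  0.163] [ 9.982e-01 -6.070e-02 -2.000e-04]
(array([ 0.53570536,  0.28612621, -0.08378451]), np.float64(0.0078049077758904))
```

View pics/c18top.png

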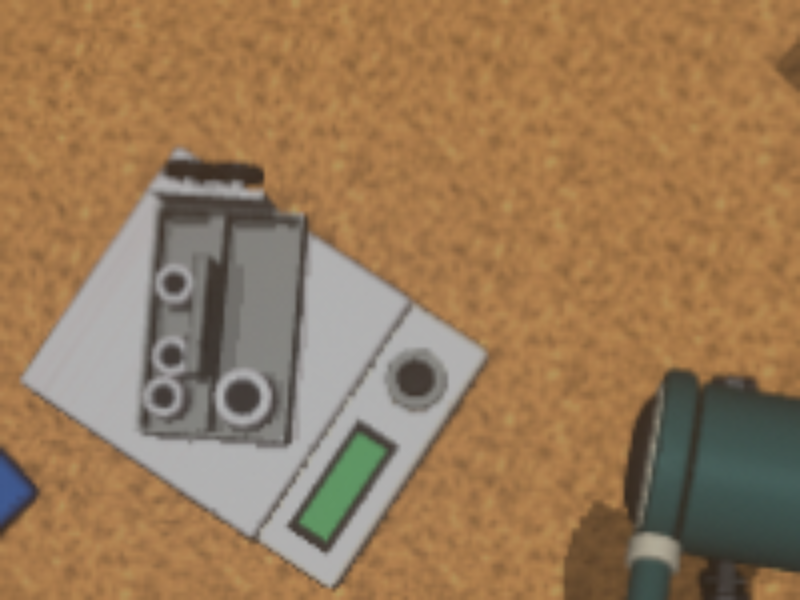

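The picture shows four bushes in the right compartments. The last large one is unmoved, so I'll grasp it.

Request:
play_rows(
  motion=[
    [[-0.001,-0.002,-0.15],[0,0,0]],
    [[-0.001,-0.002,-0.29],[0,0,0]],
    [[-0.001,-0.002,-0.37],[0,0,0]],
    [[-0.001,-0.002,-0.395],[0,0,0]],
    [[-0.001,-0.002,-0.395],[0,0,0]],
  ],
)

```text
time: 45.98
tool_pos: [0.4097, -0.052, 0.0051]
tcp_rot: [-1.57, 0.048, -0.048]
wrist_force: [1.0, 0.3, -0.3]
width: 0.781
```

Request:
play_rows(
  motion=[
    [[0,0,0],[0,0,0]],
    [[0,0,0],[0,0,0]],
    [[0,0,0],[0,0,0]],
    [[0,0,0],[0,0,0]],
  ],
  gripper=1.0,
)

```text
time: 46.48
tool_pos: [0.4116, -0.0524, 0.007]
tcp_rot: [-1.571, 0.045, -0.051]
wrist_force: [-1.1, 0.7, 7.0]
width: 0.452
```

Request:
play_rows(
  motion=[
    [[0,0,0.15],[0,0,0]],
    [[0,0,0.3],[0,0,0]],
    [[0.04,0.12,0.395],[0,0,0]],
    [[0.1,0.25,0.395],[0,0,0]],
    [[0.16,0.38,0.395],[0,0,0]],
    [[0.22,0.52,0.395],[0,0,0]],
    [[0.28,0.65,0.395],[0,0,0]],
    [[0.333,0.768,0.395],[0,0,0]],
    [[0.333,0.768,0.395],[0,0,0]],
    [[0.333,0.768,0.395],[0,0,0]],
  ],
)

```text
time: 47.72
tool_pos: [0.5423, 0.255, 0.163]
tcp_rot: [-1.571, 0.048, -0.047]
wrist_force: [-0.1, -0.8, -1.2]
width: 0.45
```

Request:
play_rows(
  motion=[
    [[0,0,-0.08],[0,0,0]],
    [[0,0,-0.14],[0,0,0]],
    [[0,0,-0.18],[0,0,0]],
    [[0,0,-0.21],[0,0,0]],
    [[0,0,-0.235],[0,0,0]],
    [[0,0,-0.235],[0,0,0]],
  ],
)

```text
time: 48.48
tool_pos: [0.5424, 0.2549, 0.0685]
tcp_rot: [-1.571, 0.049, -0.047]
wrist_force: [0.1, 0.2, -1.0]
width: 0.454
```

```bash
python3 - <<'E'
from h import *
for c in('side',):
    p,d=snap(c,c+'19')
    cv2.imwrite(f'pics/c19{c}.png',cv2.resize(p[160:290,180:330,::-1],None,fx=4,fy=4))
s=bot.read_state();print(s['tool_pos'],s['wrist_force'])
E
```

```text
[0.54289309 0.25521733 0.0691479 ] [ 0.04444094 -0.00963737 -0.77479664]
```

View pics/c19side.png

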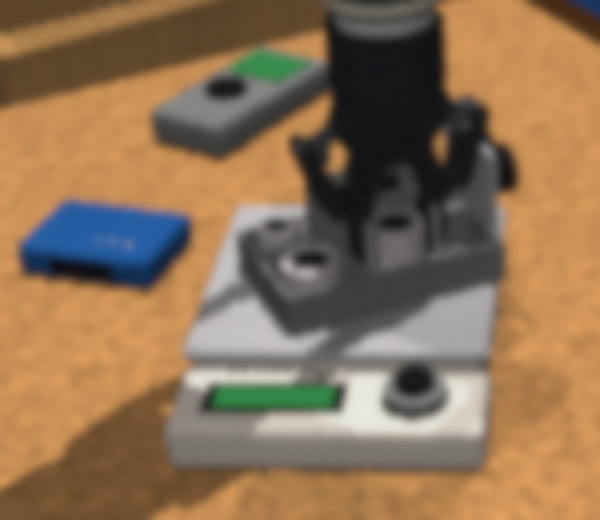

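Request:
play_rows(
  motion=[
    [[0,0,0],[0,0,0]],
    [[0,0,0],[0,0,0]],
    [[0,0,0.1],[0,0,0]],
    [[0,0,0.235],[0,0,0]],
    [[0,-0.12,0.28],[0,0,0.2]],
    [[0,-0.25,0.28],[0,0,0.4]],
    [[0,-0.4,0.28],[0,0,0.6]],
    [[0,-0.55,0.28],[0,0,0.8]],
    [[0,-0.7,0.28],[0,0,1]],
    [[0,-0.7,0.28],[0,0,1]],
  ],
  gripper=0.47,
)

```text
time: 49.78
tool_pos: [0.543, -0.0286, 0.1818]
tcp_rot: [-1.498, -0.564, 0.562]
wrist_force: [0.2, -0.0, -0.4]
width: 0.532
```

Request:
play_rows(
  motion=[
    [[0,0,0],[0,0,0.22]],
    [[0,0,0],[0,0,0.44]],
    [[0,0,0],[0,0,0.66]],
    [[0,0,0],[0,0,0.88]],
    [[0,0,0],[0,0,0.98]],
    [[0,0,0],[0,0,0.98]],
  ],
  gripper=0.5,
)

```text
time: 50.52
tool_pos: [0.543, -0.0236, 0.1814]
tcp_rot: [-1.245, -1.152, 1.151]
wrist_force: [0.3, -0.2, -0.4]
width: 0.498
```

```bash
python3 - <<'E'
from h import *
from binfit import *
from scipy.spatial.transform import Rotation as Ro
for c in('top','side'):
    p,d=snap(c,c+'20'); np.save(f'd_{c}20.npy',d)
    cv2.imwrite(f'pics/c20{c}.png',cv2.resize(p[160:310,180:380,::-1],None,fx=4,fy=4))
    for l in ['bin','bin_handle','bin_head']:
        for r in cams.mark_of(c,l)[:1]:
            print(c,l,round(r['conf'],2),toworld(c,r['xyz']).round(4))
    P=cloud(c,d).reshape(-1,3)
    # handle top pts
    M=model(P,[.535,.286,-.075],.048)
    k=(abs(M[:,0])<.05)&(abs(M[:,1])<.015)&(M[:,2]>.07)&(M[:,2]<.09)
    Q=P[k][:,:2]; r=cv2.minAreaRect((Q*1000).astype(np.float32)); 
    u,s,vt=np.linalg.svd(Q-Q.mean(0)); print(c,'handle',len(Q),Q.mean(0),r,np.arctan(vt[0][1]/vt[0][0]))
    k=(M[:,0]>.07)&(M[:,0]<.09)&(abs(M[:,1])<.05)&(M[:,2]>.06)&(M[:,2]<.09)
    Q=P[k][:,:2];u,s,vt=np.linalg.svd(Q-Q.mean(0)); print(c,'plate',len(Q),Q.mean(0),-np.arctan(vt[0][0]/vt[0][1]))
s=bot.read_state();print(s['time'],s['tool_pos'],Ro.from_rotvec(s['tcp_rot']).as_matrix()[:,0])
E
```

```text
top bin 0.63 [0.5341 0.2857 0.0417]
top bin_handle 0.79 [0.5349 0.285  0.1228]
top bin_head 0.95 [0.6314 0.2776 0.1144]
top handle 129 [0.53399121 0.28530919] ((534.6901245117188, 286.1210021972656), (11.668769836425781, 79.48029327392578), 85.02165985107422) -0.0805476594713307
top plate 106 [0.6154615  0.27866963] -0.07448168530715321
side bin 0.88 [0.5347 0.2818 0.0482]
side bin_handle 0.59 [0.5324 0.2837 0.1293]
side bin_head 0.76 [0.629  0.2746 0.1054]
side handle 126 [0.52823132 0.28025013] ((530.0006713867188, 281.13360595703125), (13.553743362426758, 77.12267303466797), 87.82622528076172) -0.08238412818432508
side plate 147 [0.61153603 0.27044201] -0.04322662499476836
50.925 [ 0.54277762 -0.02473691  0.18106461] [7.72164146e-02 9.97014355e-01 2.82127411e-05]
```

View pics/c20top.png

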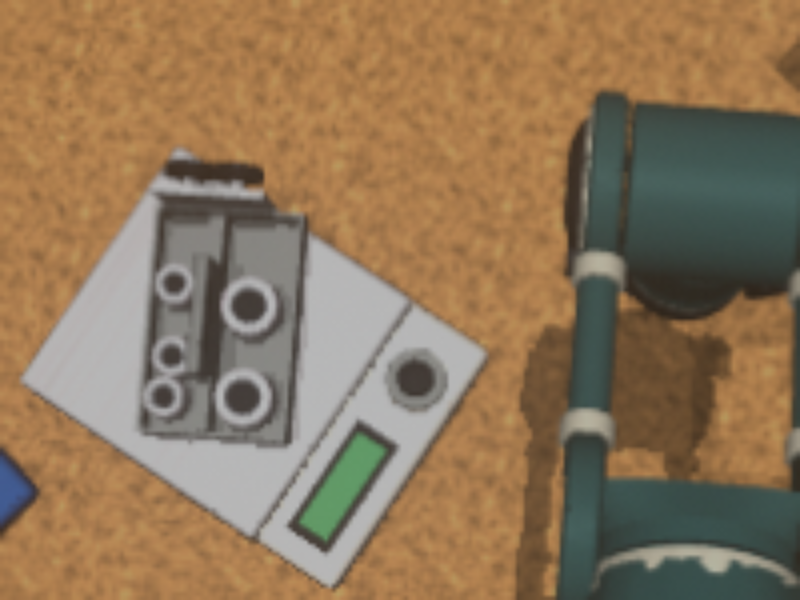

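All five bushes are standing in the right compartments. I'll grip the handle again.

Request:
play_rows(
  motion=[
    [[0,0.15,0],[0,0,0]],
    [[0,0.3,0],[0,0,0]],
    [[-0.01,0.45,0],[0,0,0]],
    [[-0.02,0.6,0],[0,0,0]],
    [[-0.02,0.75,0],[0,0,0]],
    [[-0.02,0.775,0],[0,0,0]],
    [[-0.02,0.775,-0.05],[0,0,0]],
    [[-0.02,0.775,-0.15],[0,0,0]],
    [[-0.02,0.775,-0.215],[0,0,0]],
    [[-0.02,0.775,-0.215],[0,0,0]],
  ],
)

```text
time: 52.18
tool_pos: [0.5319, 0.2817, 0.0908]
tcp_rot: [-1.243, -1.143, 1.157]
wrist_force: [-0.4, -0.4, 0.4]
width: 0.5
```

Request:
play_rows(
  motion=[
    [[0,0,0],[0,0,0]],
    [[0,0,0],[0,0,0]],
    [[0,0,0],[0,0,0]],
    [[0,0,0],[0,0,0]],
    [[0,0,0],[0,0,0]],
    [[0,0,0],[0,0,0]],
  ],
  gripper=1.0,
  squeeze=100,
)

```text
time: 52.92
tool_pos: [0.5362, 0.2852, 0.0968]
tcp_rot: [-1.246, -1.155, 1.151]
wrist_force: [0.5, -2.9, 5.7]
width: 0.098
```

```bash
python3 bp.py; python3 - <<'E'
from h import *
from scipy.spatial.transform import Rotation as Ro
s=bot.read_state();print(s['time'],s['tool_pos'],Ro.from_rotvec(s['tcp_rot']).as_matrix()[:,0],s['wrist_force'],s['torque'])
E
```

```text
top bin 0.81 [0.5328 0.2858 0.0429]
top bin_handle 0.6 [0.5336 0.282  0.1276]
top bin_head 0.79 [0.6326 0.2759 0.1114]
top bin_narrow 0.74 [0.5316 0.3093 0.0493]
top bin_wide 0.72 [0.53   0.2521 0.0491]
top bin_wide 0.44 [0.4871 0.3146 0.0679]
side bin 0.48 [0.5366 0.2831 0.1296]
side bin_handle 0.88 [0.5343 0.2849 0.1261]
side bin_head 0.82 [0.6307 0.2734 0.1075]
side bin_wide 0.79 [0.5295 0.2496 0.0494]
53.525 [0.53614461 0.28525198 0.09680393] [7.65530410e-02 9.97065373e-01 5.23978586e-04] [ 1.37217723 -3.74040524  5.3780038 ] [-0.48450964 -0.09975048 -0.04384426]
```

Request:
play_rows(
  motion=[
    [[0,0,0.02],[0,0,0]],
    [[0,0,0.07],[0,0,0]],
    [[0,0,0.13],[0,0,0]],
    [[0,0,0.17],[0,0,0]],
    [[0,0,0.18],[0,0,0]],
    [[0,0,0.18],[0,0,0]],
  ],
)

```text
time: 54.28
tool_pos: [0.5345, 0.2852, 0.1669]
tcp_rot: [-1.244, -1.152, 1.153]
wrist_force: [0.1, 0.6, -5.7]
width: 0.096
```

```bash
python3 - <<'E'
from h import *
for c in('side',):
    p,d=snap(c,c+'22')
    cv2.imwrite(f'pics/c22{c}.png',cv2.resize(p[130:290,180:330,::-1],None,fx=4,fy=3.7))
s=bot.read_state();print(s['tool_pos'],s['wrist_force'],s['torque'])
E
```

```text
[0.53420151 0.28499295 0.166323  ] [-0.01149349 -0.48998808 -5.57623817] [ 0.01581457 -0.02439693  0.0171316 ]
```

View pics/c22side.png

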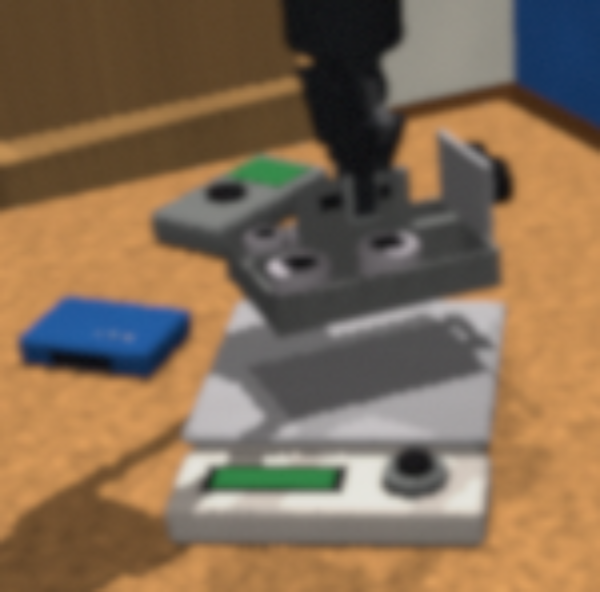

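Request:
play_rows(
  motion=[
    [[0.02,-0.03,0],[0,0,-0.05]],
    [[0.07,-0.1,0],[0,0,-0.14]],
    [[0.13,-0.19,0],[0,0,-0.25]],
    [[0.19,-0.29,0],[0,0,-0.37]],
    [[0.26,-0.39,0],[0,0,-0.49]],
    [[0.33,-0.49,0],[0,0,-0.61]],
    [[0.4,-0.59,0],[0,0,-0.73]],
    [[0.45,-0.68,0],[0,0,-0.83]],
    [[0.485,-0.725,0],[0,0,-0.9]],
    [[0.494,-0.7375,0],[0,0,-0.914]],
  ],
)

```text
time: 55.58
tool_pos: [0.7327, -0.0115, 0.166]
tcp_rot: [-1.484, -0.604, 0.605]
wrist_force: [0.4, 0.4, -5.3]
width: 0.102
```

Request:
play_rows(
  motion=[
    [[0,0,-0.03],[0,0,0]],
    [[0,0,-0.06],[0,0,0]],
    [[0,0,-0.0665],[0,0,0]],
    [[0,0,-0.0665],[0,0,0]],
    [[0,0,-0.0665],[0,0,0]],
  ],
)

```text
time: 56.2
tool_pos: [0.7327, -0.0094, 0.1411]
tcp_rot: [-1.485, -0.608, 0.606]
wrist_force: [0.2, 0.0, -6.5]
width: 0.101
```

```bash
cat > al.py <<'E'
from h import *
import sys
from scipy.spatial.transform import Rotation as Ro
tag=sys.argv[1]
yd=np.array([.7133,.7009]);xd=np.array([.7009,-.7133])
for c in('top','side'):
    p,d=snap(c,c+tag); np.save(f'd_{c}{tag}.npy',d)
    box=(100,240,300,500) if c=='top' else (140,320,300,520)
    cv2.imwrite(f'pics/c{tag}{c}.png',cv2.resize(p[box[0]:box[1],box[2]:box[3],::-1],None,fx=3.6,fy=3.6,interpolation=cv2.INTER_CUBIC)[:600,:800])
    for l in ['bin','bin_handle','bin_head','rail_mouth','rail_home']:
        for r in cams.mark_of(c,l)[:1]:
            w=toworld(c,r['xyz']); print(c,l,round(r['conf'],2),w.round(4),'s,t',(w[:2]@yd).round(4),(w[:2]@xd).round(4))
s=bot.read_state();w=s['tool_pos'];print(s['time'],w.round(4),'s,t',(w[:2]@yd).round(4),(w[:2]@xd).round(4),Ro.from_rotvec(s['tcp_rot']).as_matrix()[:,:2].T.round(4),s['wrist_force'].round(1))
E
python3 al.py 23
```

```text
top bin 0.59 [ 0.7259 -0.0067  0.0875] s,t 0.5131 0.5135
top bin_handle 0.69 [ 0.7319 -0.0068  0.1699] s,t 0.5173 0.5178
top bin_head 0.72 [ 0.7972 -0.079   0.1561] s,t 0.5133 0.6151
top rail_mouth 0.7 [ 0.7499 -0.1251  0.1518] s,t 0.4472 0.6148
top rail_home 0.95 [ 0.5487 -0.3246  0.1526] s,t 0.1638 0.6161
side bin 0.7 [ 0.7298 -0.0089  0.089 ] s,t 0.5143 0.5179
side bin_handle 0.86 [ 0.7317 -0.0048  0.1714] s,t 0.5185 0.5163
side bin_head 0.93 [ 0.8002 -0.0779  0.1514] s,t 0.5162 0.6164
side rail_mouth 0.7 [ 0.7497 -0.1271  0.1556] s,t 0.4457 0.6161
side rail_home 0.82 [ 0.5477 -0.332   0.1546] s,t 0.1579 0.6207
56.8 [ 0.7324 -0.0098  0.1405] s,t 0.5155 0.5204 [[ 0.7137  0.7004  0.    ]
 [-0.      0.     -1.    ]] [-0.1  0.  -5.3]
```

View pics/c23top.png

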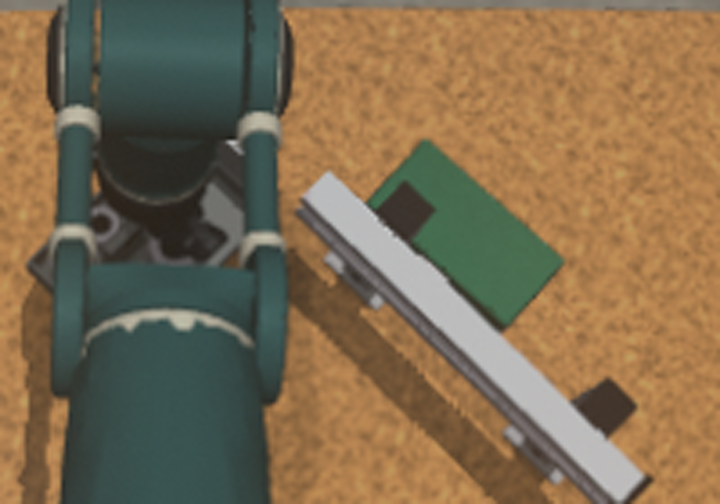

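View pics/c23side.png

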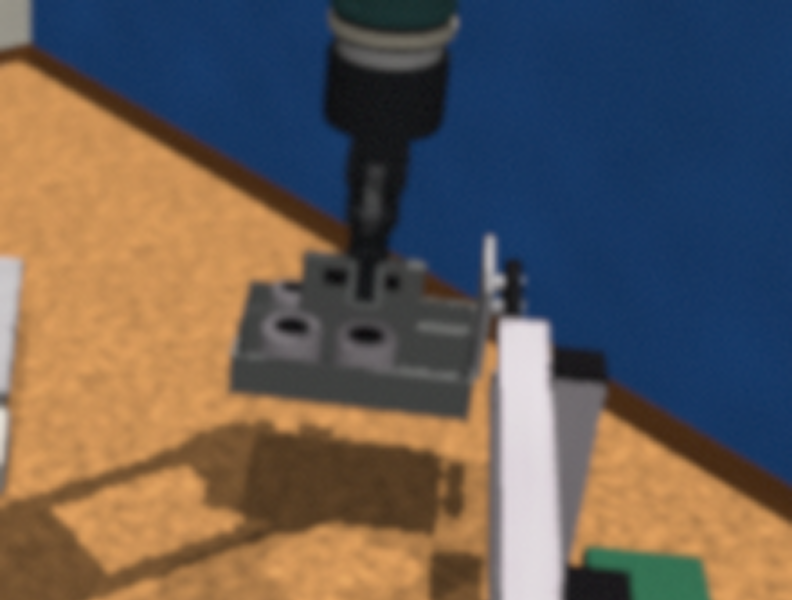

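Head and mouth agree within about 1 mm across the rail (0.6151 vs 0.6148 m from the top camera, 0.6164 vs 0.6161 m from the side). I'll insert slowly and watch the force.

Request:
play_rows(
  motion=[
    [[-0.018,-0.0177,-0.001],[0,0,0]],
    [[-0.036,-0.0354,-0.001],[0,0,0]],
    [[-0.0535,-0.0525,-0.001],[0,0,0]],
    [[-0.0713,-0.07,-0.001],[0,0,0]],
    [[-0.08,-0.0787,-0.001],[0,0,0]],
    [[-0.089,-0.0875,-0.001],[0,0,0]],
    [[-0.089,-0.0875,-0.001],[0,0,0]],
  ],
)

```text
time: 57.68
tool_pos: [0.6966, -0.045, 0.1402]
tcp_rot: [-1.484, -0.607, 0.606]
wrist_force: [0.9, -0.4, -6.6]
width: 0.101
```

```bash
python3 al.py 24
```

```text
top bin 0.81 [ 0.6884 -0.0437  0.0869] s,t 0.4604 0.5137
top bin_handle 0.66 [ 0.6955 -0.0438  0.1698] s,t 0.4654 0.5187
top bin_head 0.79 [ 0.7596 -0.116   0.1551] s,t 0.4605 0.6152
top rail_mouth 0.61 [ 0.7488 -0.1257  0.1558] s,t 0.446 0.6145
top rail_home 0.73 [ 0.551  -0.3219  0.1515] s,t 0.1674 0.6158
side bin 0.98 [ 0.6965 -0.0457  0.0895] s,t 0.4648 0.5208
side bin_handle 0.91 [ 0.6935 -0.0394  0.1706] s,t 0.467 0.5142
side bin_head 0.76 [ 0.7629 -0.1154  0.1516] s,t 0.4633 0.617
side rail_mouth 0.64 [ 0.7496 -0.1256  0.1546] s,t 0.4466 0.615
side rail_home 0.65 [ 0.5429 -0.329   0.1551] s,t 0.1566 0.6151
58.275 [ 0.6968 -0.0447  0.14  ] s,t 0.4657 0.5203 [[ 7.136e-01  7.006e-01 -1.000e-04]
 [-1.000e-04 -0.000e+00 -1.000e+00]] [ 0.4  0.7 -5.7]
```

View pics/c24side.png

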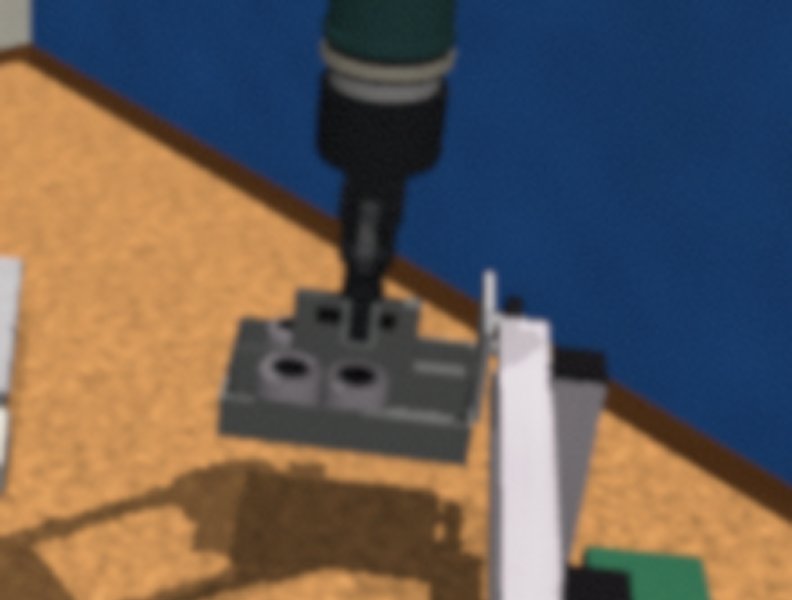

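Request:
play_rows(
  motion=[
    [[-0.02,-0.017,0],[0,0,0]],
    [[-0.038,-0.035,0],[0,0,0]],
    [[-0.056,-0.0525,0],[0,0,0]],
    [[-0.0735,-0.07,0],[0,0,0]],
    [[-0.0915,-0.0875,0],[0,0,0]],
    [[-0.109,-0.105,0],[0,0,0]],
    [[-0.109,-0.105,0],[0,0,0]],
  ],
)

```text
time: 59.15
tool_pos: [0.6526, -0.0875, 0.1401]
tcp_rot: [-1.484, -0.606, 0.606]
wrist_force: [-0.2, -0.3, -6.1]
width: 0.101
```

```bash
python3 al.py 25
```

```text
top bin 0.63 [ 0.6497 -0.0872  0.0881] s,t 0.4023 0.5176
top bin_handle 0.69 [ 0.6512 -0.0861  0.1714] s,t 0.4042 0.5178
top bin_head 0.27 [ 0.547  -0.322   0.1518] s,t 0.1644 0.6131
top rail_home 0.63 [ 0.5501 -0.3273  0.1535] s,t 0.163 0.619
side bin 0.85 [ 0.6504 -0.0872  0.0866] s,t 0.4028 0.5181
side bin_handle 0.96 [ 0.6518 -0.0847  0.1701] s,t 0.4055 0.5173
side bin_head 0.97 [ 0.7204 -0.159   0.1509] s,t 0.4025 0.6183
side rail_mouth 0.65 [ 0.7505 -0.1257  0.1549] s,t 0.4472 0.6157
side rail_home 0.81 [ 0.5486 -0.3309  0.1528] s,t 0.1594 0.6206
59.75 [ 0.6533 -0.0867  0.14  ] s,t 0.4052 0.5197 [[ 7.135e-01  7.006e-01 -0.000e+00]
 [-1.000e-04 -0.000e+00 -1.000e+00]] [-0.2 -0.4 -7.4]
```

View pics/c25side.png

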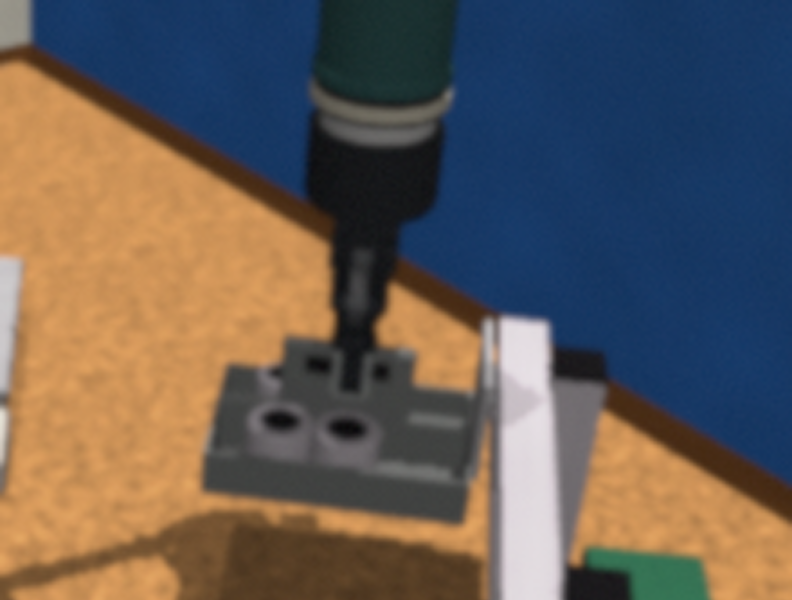

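The glides are in the channel with no contact force, so I'll slide along.

Request:
play_rows(
  motion=[
    [[-0.025,-0.0245,0],[0,0,0]],
    [[-0.06,-0.059,0],[0,0,0]],
    [[-0.1,-0.0985,0],[0,0,0]],
    [[-0.14,-0.138,0],[0,0,0]],
    [[-0.18,-0.1775,0],[0,0,0]],
    [[-0.22,-0.217,0],[0,0,0]],
    [[-0.26,-0.2565,0],[0,0,0]],
    [[-0.29,-0.286,0],[0,0,0]],
    [[-0.31,-0.3057,0],[0,0,0]],
    [[-0.31,-0.3057,0],[0,0,0]],
  ],
)

```text
time: 61.0
tool_pos: [0.5288, -0.2095, 0.1401]
tcp_rot: [-1.484, -0.606, 0.606]
wrist_force: [-0.2, -0.1, -5.7]
width: 0.099
```

```bash
sed -i 's/(140,320,300,520)/(200,360,260,480)/' al.py; python3 al.py 26
```

```text
top bin 0.63 [ 0.5258 -0.2069  0.0868] s,t 0.23 0.5161
top bin_handle 0.85 [ 0.5247 -0.2089  0.1667] s,t 0.2279 0.5168
top rail_mouth 0.62 [ 0.7488 -0.1245  0.1562] s,t 0.4469 0.6137
side bin 0.84 [ 0.529  -0.2101  0.0889] s,t 0.2301 0.5206
side bin_handle 0.89 [ 0.5256 -0.2054  0.1698] s,t 0.231 0.5149
side bin_head 0.66 [ 0.5959 -0.2783  0.1545] s,t 0.23 0.6162
side rail_mouth 0.88 [ 0.7527 -0.1292  0.1523] s,t 0.4464 0.6197
side rail_home 0.83 [ 0.5446 -0.3288  0.1567] s,t 0.158 0.6163
61.6 [ 0.5293 -0.2089  0.14  ] s,t 0.2311 0.52 [[ 7.134e-01  7.007e-01 -0.000e+00]
 [-1.000e-04  0.000e+00 -1.000e+00]] [ 0.8 -0.3 -6.2]
```

View pics/c26side.png

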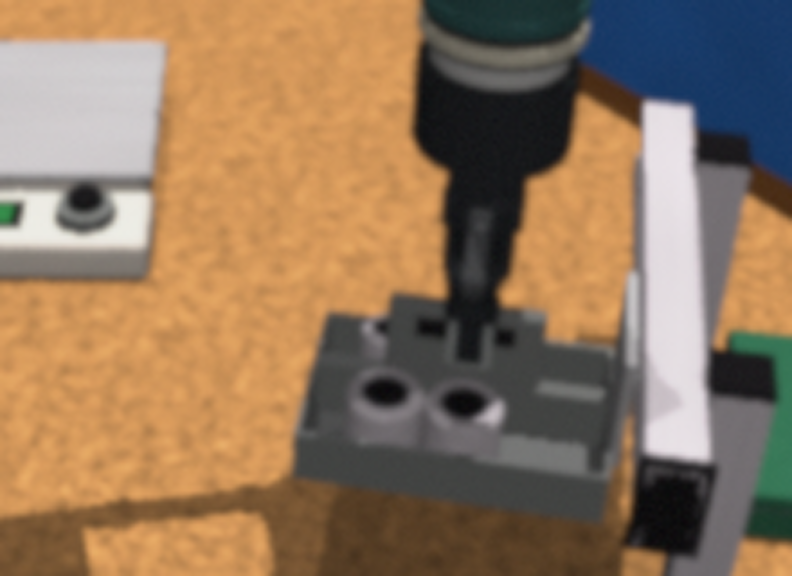

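Request:
play_rows(
  motion=[
    [[-0.0178,-0.0176,0],[0,0,0]],
    [[-0.0357,-0.0351,0],[0,0,0]],
    [[-0.0535,-0.0527,0],[0,0,0]],
    [[-0.0714,-0.0702,0],[0,0,0]],
    [[-0.089,-0.0878,0],[0,0,0]],
    [[-0.1,-0.0985,0],[0,0,0]],
    [[-0.107,-0.1055,0],[0,0,0]],
    [[-0.107,-0.1055,0],[0,0,0]],
  ],
)

```text
time: 62.6
tool_pos: [0.4863, -0.2514, 0.1401]
tcp_rot: [-1.484, -0.607, 0.606]
wrist_force: [0.0, 0.7, -6.2]
width: 0.102
```

Request:
play_rows(
  motion=[
    [[-0.0036,-0.0035,0],[0,0,0]],
    [[-0.0071,-0.007,0],[0,0,0]],
    [[-0.0107,-0.0105,0],[0,0,0]],
    [[-0.0107,-0.0105,0],[0,0,0]],
  ],
)

```text
time: 63.1
tool_pos: [0.4821, -0.2555, 0.1401]
tcp_rot: [-1.484, -0.607, 0.607]
wrist_force: [0.4, 0.5, -6.6]
width: 0.099
```

Request:
play_rows(
  motion=[
    [[-0.0018,-0.0018,0],[0,0,0]],
    [[-0.0036,-0.0035,0],[0,0,0]],
    [[-0.0036,-0.0035,0],[0,0,0]],
  ],
)

```text
time: 63.48
tool_pos: [0.481, -0.2565, 0.1402]
tcp_rot: [-1.484, -0.608, 0.606]
wrist_force: [2.3, 3.0, -6.6]
width: 0.099
```

Request:
play_rows(
  motion=[
    [[-0.0018,-0.0018,0],[0,0,0]],
    [[-0.0036,-0.0035,0],[0,0,0]],
    [[-0.0036,-0.0035,0],[0,0,0]],
  ],
)

```text
time: 63.85
tool_pos: [0.4802, -0.257, 0.1403]
tcp_rot: [-1.483, -0.609, 0.606]
wrist_force: [3.7, 6.5, -6.0]
width: 0.099
```

Request:
play_rows(
  motion=[
    [[-0.0018,-0.0018,0],[0,0,0]],
    [[-0.0036,-0.0035,0],[0,0,0]],
    [[-0.0036,-0.0035,0],[0,0,0]],
  ],
)

```text
time: 64.22
tool_pos: [0.4794, -0.2573, 0.1403]
tcp_rot: [-1.482, -0.611, 0.605]
wrist_force: [6.3, 10.7, -4.8]
width: 0.101
```

The end stop is touched: force along the rail is about 12 N and rising. I'll relax slightly, lower so the discs rest in the channel, and release.

Request:
play_rows(
  motion=[
    [[0.003,0.003,0],[0,0,0]],
    [[0.0055,0.0055,-0.003],[0,0,0]],
    [[0.0055,0.0055,-0.0065],[0,0,0]],
    [[0.0055,0.0055,-0.0065],[0,0,0]],
  ],
)

```text
time: 64.72
tool_pos: [0.481, -0.257, 0.1382]
tcp_rot: [-1.485, -0.609, 0.606]
wrist_force: [2.9, 5.4, -3.7]
width: 0.099
```

```bash
python3 al.py 27
```

```text
top bin 0.84 [ 0.4747 -0.2553  0.0856] s,t 0.1596 0.5148
top bin_handle 0.66 [ 0.4809 -0.2567  0.1669] s,t 0.1631 0.5202
top rail_mouth 0.89 [ 0.749  -0.1247  0.1577] s,t 0.4468 0.6139
top rail_home 0.67 [ 0.5488 -0.3218  0.1504] s,t 0.1659 0.6142
side bin 0.59 [ 0.4805 -0.2608  0.0899] s,t 0.1599 0.5228
side bin_handle 0.94 [ 0.479  -0.2539  0.1696] s,t 0.1637 0.5169
side bin_head 0.73 [ 0.4776 -0.257   0.0886] s,t 0.1606 0.5181
side rail_mouth 0.66 [ 0.7471 -0.1272  0.1574] s,t 0.4437 0.6144
side rail_home 0.59 [ 0.5446 -0.3279  0.1523] s,t 0.1586 0.6156
65.325 [ 0.481  -0.257   0.1382] s,t 0.1629 0.5204 [[ 7.132e-01  7.010e-01  1.700e-03]
 [ 2.000e-03  4.000e-04 -1.000e+00]] [ 3.6  5.4 -3.8]
```

View pics/c27side.png

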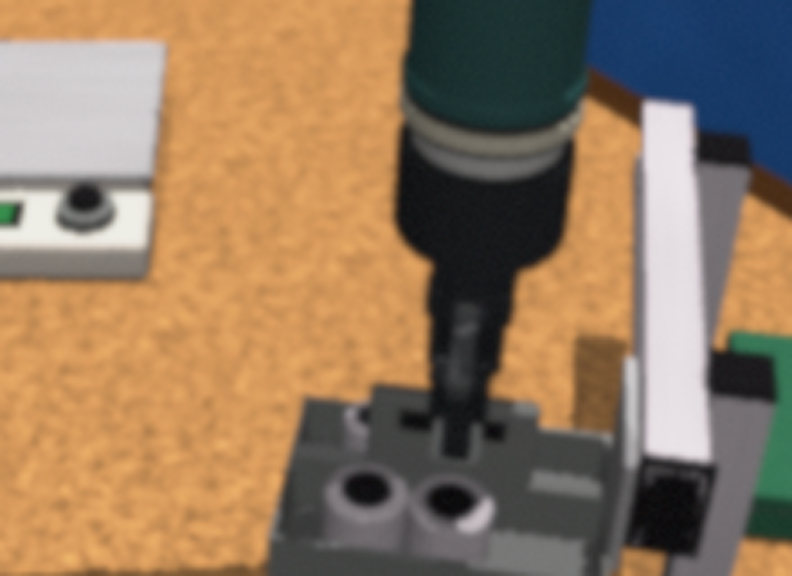

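Request:
play_rows(
  motion=[
    [[0,0,-0.002],[0,0,0]],
    [[0,0,-0.002],[0,0,0]],
    [[0,0,-0.002],[0,0,0]],
    [[0,0,-0.002],[0,0,0]],
  ],
  gripper=0.5,
)

```text
time: 65.82
tool_pos: [0.48, -0.2579, 0.137]
tcp_rot: [-1.485, -0.607, 0.606]
wrist_force: [0.3, 0.0, -0.1]
width: 0.503
```

Request:
play_rows(
  motion=[
    [[0,0,0.05],[0,0,0]],
    [[0,0,0.15],[0,0,0]],
    [[0,0,0.3],[0,0,0]],
    [[0,0,0.4],[0,0,0]],
    [[0,0,0.4],[0,0,0]],
    [[0,0.15,0.4],[0,0,0]],
    [[0,0.3,0.4],[0,0,0]],
    [[0,0.45,0.4],[0,0,0]],
    [[0,0.5,0.4],[0,0,0]],
    [[0,0.5,0.4],[0,0,0]],
  ],
)

```text
time: 67.08
tool_pos: [0.4793, -0.0561, 0.2954]
tcp_rot: [-1.483, -0.608, 0.61]
wrist_force: [-0.3, -0.3, 0.9]
width: 0.499
```

```bash
sed -i 's/(200,360,260,480)/(210,376,260,480)/;s/(100,240,300,500)/(140,300,330,530)/' al.py; python3 al.py 28
```

```text
top bin 0.92 [ 0.4834 -0.2586  0.0744] s,t 0.1636 0.5233
top bin_handle 0.96 [ 0.4839 -0.2497  0.1574] s,t 0.1701 0.5173
top bin_head 0.97 [ 0.5487 -0.3278  0.1507] s,t 0.1616 0.6184
top rail_mouth 0.57 [ 0.7493 -0.1242  0.1549] s,t 0.4474 0.6138
top rail_home 0.55 [ 0.5481 -0.3235  0.1517] s,t 0.1642 0.6149
side bin 0.56 [ 0.4884 -0.2595  0.0763] s,t 0.1665 0.5274
side bin_handle 0.68 [ 0.4802 -0.2514  0.1587] s,t 0.1663 0.5159
side bin_head 0.65 [ 0.7507 -0.1283  0.157 ] s,t 0.4455 0.6177
side rail_mouth 0.63 [ 0.7497 -0.1268  0.1579] s,t 0.4459 0.6159
side rail_home 0.9 [ 0.5469 -0.3272  0.1533] s,t 0.1608 0.6167
67.675 [ 0.48   -0.0578  0.2967] s,t 0.3019 0.3777 [[ 0.714   0.7001 -0.    ]
 [-0.     -0.     -1.    ]] [-0.5  0.5  0.6]
```

View pics/c28side.png

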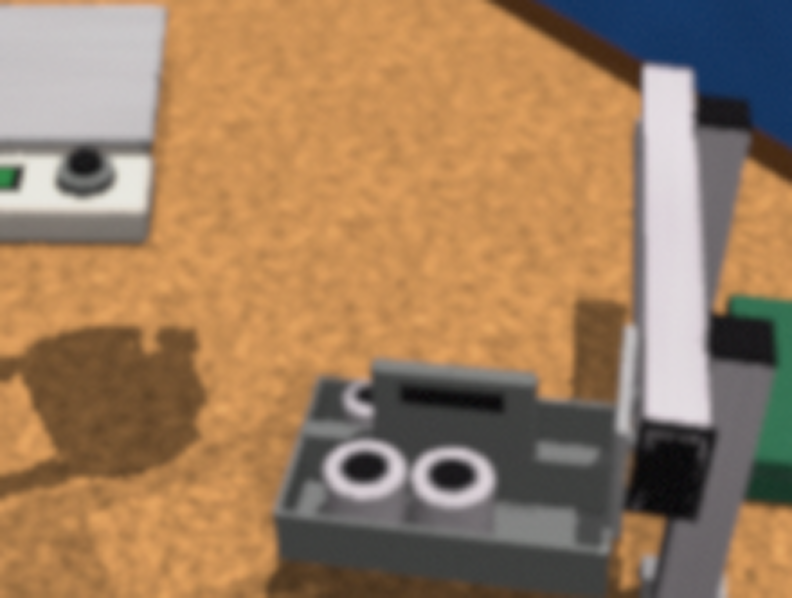

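View pics/c28top.png

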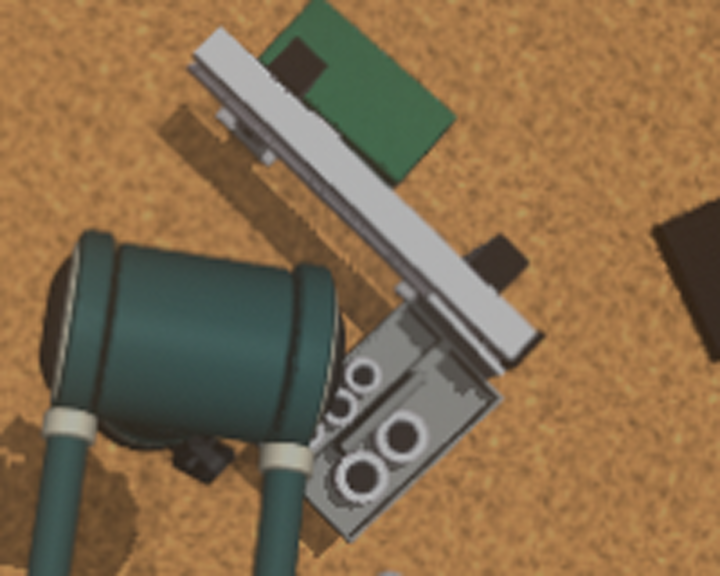

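Request:
play_rows(
  motion=[
    [[0,0.1,0],[0,0,0]],
    [[0,0.2,0],[0,0,0]],
    [[0,0.2,0],[0,0,0]],
    [[0,0.2,0],[0,0,0]],
    [[0,0.2,0],[0,0,0]],
    [[0,0.2,0],[0,0,0]],
  ],
)

```text
time: 68.42
tool_pos: [0.48, 0.0218, 0.2967]
tcp_rot: [-1.485, -0.606, 0.606]
wrist_force: [-0.3, 0.1, -0.1]
width: 0.499
```

```bash
python3 al.py 29
```

```text
top bin 0.68 [ 0.4854 -0.2586  0.0753] s,t 0.1649 0.5247
top bin_handle 0.84 [ 0.4816 -0.2513  0.1577] s,t 0.1674 0.5168
top bin_head 0.97 [ 0.551  -0.3251  0.1509] s,t 0.1652 0.6181
top rail_mouth 0.96 [ 0.7476 -0.1259  0.1562] s,t 0.445 0.6138
top rail_home 0.58 [ 0.5478 -0.322   0.1505] s,t 0.165 0.6137
side bin 0.9 [ 0.4864 -0.2609  0.0784] s,t 0.1641 0.527
side bin_handle 0.7 [ 0.4819 -0.251   0.1573] s,t 0.1678 0.5167
side bin_head 0.9 [ 0.5486 -0.3282  0.1472] s,t 0.1613 0.6186
side rail_mouth 0.72 [ 0.7517 -0.1256  0.1533] s,t 0.4482 0.6165
side rail_home 0.78 [ 0.5462 -0.3325  0.1558] s,t 0.1566 0.62
69.025 [0.48   0.0225 0.2967] s,t 0.3582 0.3204 [[ 7.136e-01  7.006e-01 -0.000e+00]
 [ 0.000e+00 -1.000e-04 -1.000e+00]] [ 0.3 -0.9  0. ]
```

View pics/c29top.png

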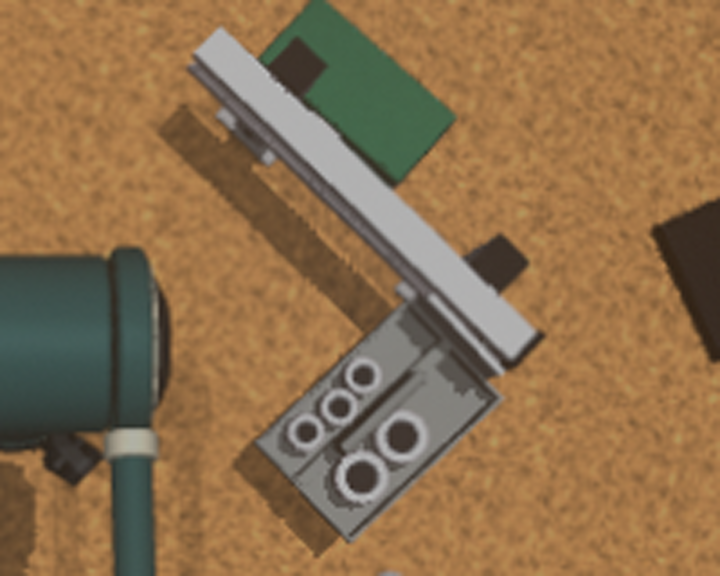

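All five bushes are in the bin, which hangs at rest against the end stop with the robot clear. I'm handing in.

```bash
python3 -c "
from workcell import bot
print(bot.finish_job())"
```

```text
the job is handed in; nothing more can be done
None
```

The bin now hangs in the C-rail against the end stop with all five bushes in it, and I handed the job in at about 69 s; no verdict was reported.

**What I did:**
- I stood the empty bin on the scale, let go, and pressed the tare key until it bottomed, at about 16 N.
- I put the three small bushes in the narrow compartment and the two large ones in the wide one.
- I ran the glides in at the rail's open end and slid the bin until the force along the rail rose to about 12 N. I backed off slightly and let go.

**Last checks:**
- The top and side views show all five bushes in the right compartments and the bin hanging with a slight nod.
- **Position along the rail:** the top camera puts the head within 1 mm of home. The side camera shows about 5 mm, but its reading of the home point also scatters by several millimetres. Both are inside the 12 mm allowed.
- **Position across the rail:** the head reads about 4 mm (top camera) or 1 mm off the line, within the 7 mm limit.
- **Position in height:** the side camera reads the head about 8.6 mm below home, just over the 8 mm limit. The top camera reads it level with home, and let go in the rail the bin should drop only 3 mm.
- I did not touch the case, module or spanner; of these only the case is in the last picture.

**What went wrong:** while I was placing the third small bush, the finger linkage pressed on the bin's back plate. It tilted the bin a little and moved it about 13 mm on the platform. I lifted off at once and parked that bush. I then pushed the first two forward and placed it again without contact; the bin was still well inside the 45 mm allowed.

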